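# Hold a test plate flush on the tilted sprung face

## Task

Pick up the steel test plate by its green rib and match its tilt to the sloped blue face of the inspection station; lay it flush and centred across the face, feel your way down the slope until its lower edge meets the yellow stop, and gently press the face about halfway in on its springs. Finish while still gripping the plate and holding it there, flush, against the stop and pressed in; leave the other loose things where they are.

Things in the scene. Friction and masses are not known exactly. Their poses are not given: they have to be found in the camera images.
- test_plate: Steel plate 70 (x) x 60 (y) x 8 mm thick, 0.11 to 0.22 kg, with a green upright rib on top: 44 mm long (x), 14 mm wide (y), from 8 to 42 mm above the underside, centred. Same when turned half round. Origin: centre of the underside; z is up out of the plate, x along the rib. It starts lying flat on the pallet, on either half of it.
- spare_plate: Black plastic plate of the same shape with a red rib, lying on the other half of the pallet; leave it alone. Origin: centre of the underside.
- pallet: Fixed orange base plate 120 (x) x 270 (y) x 10 mm on the table, carrying the two plates. Origin: centre of its underside.
- station: Fixed inspection station: orange foot 170 (x) x 160 (y) x 10 mm with two aluminium cheeks (12 mm thick, 104 mm clear between them in y, top 95 mm above the table) between which the tilt head hangs. Origin: centre of the underside of the foot.
- tilt_head: Dark plate carrying the sprung face, clamped firmly at a slope that differs each time (15 to 34 degrees) about a level axis 90 mm above the table along its y; it does not give when pressed. Origin: on that axis, midway between the cheeks. x points up the slope, z out of the face.
- face_mid (a point): Middle of the top of the blue sprung face, a flat plate 130 (x, along the slope) x 84 mm (y); with the springs out it lies 24 mm from the tilt head's origin along z. x points up the slope (away from the robot, within about 17 degrees), y level across it, z out of the face: the plate's underside must lie on the plane z = 0. Moves in with the face.
- sprung (a joint): How far the blue face is pressed in along its own normal, m: 0 out, 0.010 bottomed. Springs: about 2 N of push (the plate's weight counts towards it) to start it, then 1 N per mm (about 7 N halfway).
- stop: Yellow bar across the low end of the blue face, 84 mm wide, 10 mm thick, 7 mm high; it is fast on the face and moves in with it, at a place that differs each time (50 to 32 mm down the slope from face_mid). Origin: on the face at the middle of the bar's upslope side, the side that the plate meets; axes as face_mid. When the plate butts against it the plate's origin lies 35 mm along x from it.
- screwdriver: Loose screwdriver on the table; bystander.
- air_filter: Loose white filter canister, 44 mm diameter, 130 mm tall, standing; bystander. Origin: centre of its foot.
- air_cylinder: Loose small pneumatic cylinder, about 160 mm long, lying; bystander.
- sensor_bracket: Loose steel angle 50 mm long and 52 mm high with a brass sensor in it; bystander.
Mind the look-alikes: they are no part of the job. What is shaped like the test_plate but orange or pink is not meant.

How it is judged:
By the outcome, as a careful person would: the job done as asked, in the order asked, and still so for the second after the job is handed in, while the arm keeps its last pose, push and grip.
It also fails if it takes over 43 s, if anything falls off the work surface, if the arm or the gripper's body presses on something with over 40 N, if the wrist force passes 120 N, or if a joint passes its speed limit or range.

## Robot

A 6-joint arm with a two-finger parallel gripper is mounted at the origin on the work surface. World frame = base frame: x ahead of the robot, y to its left, z up, the work surface at z = 0. Lengths are in m, angles in rad, forces in N, time in s.
With the tool pointing down it reaches from about 0.275 to 0.975 m from the base axis. Payload 8.4 kg.
Tool frame: the origin (TCP) lies midway between the tips of the shut fingers; the grasp point (between the pads) lies 19 mm behind it; z points along the fingers, y is the direction in which the jaws open and shut (so a half turn about z gives the same grasp; the last joint's range is limited). The gripper opens to 92 mm and grips with 3 to 60 N. Pads are 20 mm wide; open, the fingers measure 128 mm over their backs; the gripper's body (75 mm by 189 mm) begins 69 mm behind the grasp point.
Start: joints at [-1.302, 0.353, 1.633, -0, 1.155, -0.002], TCP at [0.167, -0.602, 0.215] pointing down, gripper open.
Joint ranges: [-2.63, 2.63], [-0.92, 2.1], [0.06, 2.66], [-1.3, 4.44], [0, 2.69], [-3.02, 3.02]. Speed limits (rad/s): [2.22, 2.22, 2.79, 3.14, 3.14, 3.14].

## Interface

Orientations are given as [roll, pitch, yaw] about the fixed x, y, z axes, in that order (R = Rz(yaw) Ry(pitch) Rx(roll)).
In Python, from workcell import telemetry, camera, job gives the robot as it stands.
- The arm moves only by the tool step_arm, never from a script. Its argument "steps" is a list of rows, each a list of 7 numbers: the turn, a rotation vector about the tool's x, y, z scaled (see below), then the shift along the tool's x, y, z scaled (see below), then the finger opening in mm, from 0 to 91.9. In form: [[ax, ay, az, x, y, z, claw], ...]. A call has 1 to 12 rows; each row is the pose to reach, as a shift and turn from the pose measured when the call began, along the tool's axes at that moment; what a row does not reach only later rows make up. The controller multiplies each number of a shift by 0.5 m and each number of a turn by 120 degrees. A row lasts 1/10 s, in which the tool goes at most 50 mm and 8.59 degrees, less where a joint would pass 70% of its speed; a pose out of reach is approached as far as the arm can. A call with a number of a shift or a turn outside -1 to 1 is refused whole. A call with a gripper value outside its range is refused whole. The fingers move at their own pace and stop on an object; "grip_force" is the grip in N (left out, the last holds). Time passes only in rows, so rows that repeat a pose let the fingers close. It gives the time, the measured TCP pose, the force and the opening at its end, in the units of the state.
- telemetry.get_state(): the state, without advancing time (a new reading comes with each control period).
- camera(name): name is "scene" or "top"; returns a dict with "pixels" (480x640x3 uint8, red, green, blue), "fx", "fy", "cx", "cy" (pixels), "dist_coeffs" ([k1, k2, p1, p2, k3] as OpenCV has them; the pictures are not rectified), "T" (4x4, takes a point from camera to world coordinates). Camera axes: x right, y down, z forward; pixel columns grow to the right and rows downward; lengths in m; the calibration is good to about 2 mm. A picture is of the moment at which its call begins. There is no depth.
- job.hand_in(): hands the job in, once; it reports no verdict.
The state is a dict: "time": time; "joints": joint angles; "joint_vel": joint speeds; "joint_torque": joint torques, N m; "position": TCP position; "eef_rot": TCP orientation; "wrist_force": force on the tool from outside, world axes, zero at the start; "torque": the same for the moment, N m; "width": opening from 0.0 (shut) to 1.0 (fully open).
Only numpy, scipy, OpenCV 4.12 (cv2) and the standard library are available. Lean on these libraries where they do the work, as an engineer would, in place of code of your own. Each camera call takes 0.05 s, during which the arm holds its last target.

## Working session

There is one attempt and no reset: what is moved stays moved. The work goes in short steps, Python scripts to look and compute and a tool call to move; the robot and the scene stay as the last step left them, time stands still between calls to the robot, and variables do not carry over. Pictures are saved under pics/ and viewed, and the job is handed in when it is done.

Besides the shell and the picture viewer there is one more tool, called after "Request:" in YAML: its name, and indented under it one key for each argument. step_arm: Moves the arm, as the interface text tells. Its arguments: {"type":"object","properties":{"steps":{"type":"array","items":{"type":"array","items":{"type":"number"}}},"grip_force":{"type":"number"}},"required":["steps"]}

```bash
mkdir -p pics; ls; python3 - <<'E'
from workcell import telemetry, camera, job
import cv2, numpy as np, pickle
s=telemetry.get_state()
print({k:np.round(v,4).tolist() for k,v in s.items()})
for n in("scene","top"):
    c=camera(n); pickle.dump(c,open(f"cam_{n}0.pkl","wb"))
    cv2.imwrite(f"pics/{n}0.png",c["pixels"][:,:,::-1])
    print(n,{k:np.round(c[k],4).tolist() for k in c if k!="pixels"})
E
```

```text
pics
{'time': 0.0, 'joints': [-1.3024, 0.3536, 1.6341, -0.0, 1.1552, -0.0024], 'joint_vel': [0.0004, -0.0002, 0.0019, -0.0028, 0.0004, 0.0001], 'joint_torque': [0.0019, -59.3837, -33.421, 0.0699, 0.0235, -0.0001], 'position': [0.167, -0.6018, 0.2139], 'eef_rot': [-3.1402, 0.0, 0.2708], 'wrist_force': [-0.4286, -0.1674, 0.5753], 'torque': [-0.0595, -0.0096, 0.0339], 'width': 0.9969}
scene {'fx': 619.5929, 'fy': 619.5929, 'cx': 317.7524, 'cy': 241.4182, 'dist_coeffs': [-0.1652, 0.0, 0.0, 0.0, 0.0], 'T': [[0.8857, 0.2815, -0.3691, 1.1582], [0.4642, -0.5436, 0.6993, -1.1729], [-0.0037, -0.7907, -0.6121, 1.0923], [0.0, 0.0, 0.0, 1.0]]}
top {'fx': 457.0542, 'fy': 457.0542, 'cx': 319.9707, 'cy': 251.0877, 'dist_coeffs': [-0.0652, 0.0, 0.0, 0.0, 0.0], 'T': [[-0.0234, -0.9929, 0.1169, 0.4307], [-0.9996, 0.0253, 0.0145, -0.0779], [-0.0174, -0.1165, -0.993, 1.1771], [0.0, 0.0, 0.0, 1.0]]}
```

View pics/scene0.png

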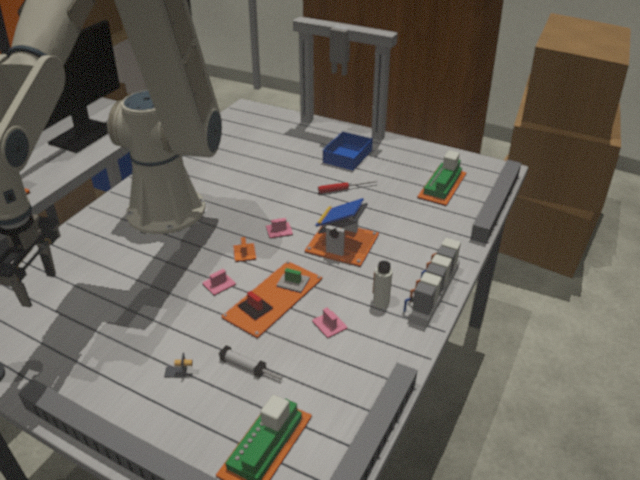

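View pics/top0.png

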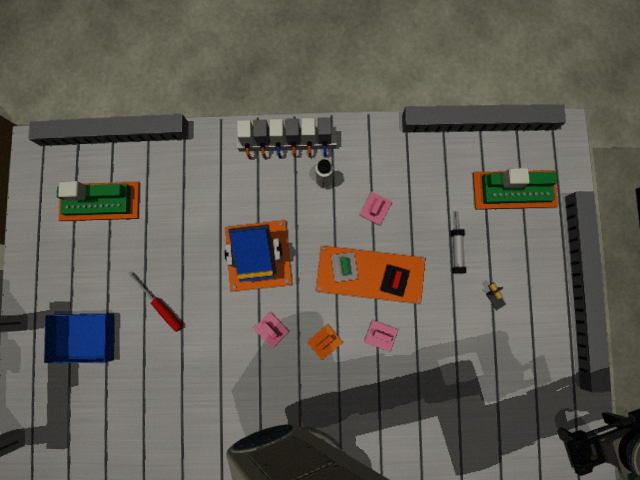

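The scene view shows the pallet at about (272,298), with the green-ribbed grey plate at (291,278) and the black plate with a red rib at (255,305). The station's blue face is at (345,213). In the top view the green-ribbed plate is at (344,266), the black/red one at (396,281) and the blue face at (250,252). Plates that could be confused in the top view are pink at (376,208), (271,329) and (381,335), orange at (325,342), and black/red at (396,281). Only the grey plate with the green rib at (344,266) fits, because it is steel, has a green rib and lies on the pallet. I'll confirm that in an enlarged crop.

```bash
python3 - <<'E'
import cv2
a=cv2.imread("pics/top0.png")[205:315,215:435]; b=cv2.imread("pics/scene0.png")[180:340,200:400]
cv2.imwrite("pics/ctop0.png",cv2.resize(a,None,fx=3.6,fy=3.6,interpolation=cv2.INTER_CUBIC))
cv2.imwrite("pics/cscene0.png",cv2.resize(b,None,fx=3.7,fy=3.7,interpolation=cv2.INTER_CUBIC))
E
```

```text
(no output)
```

View pics/ctop0.png

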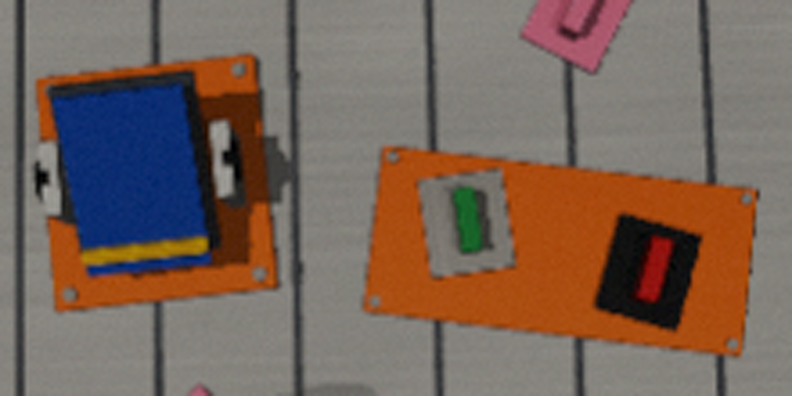

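View pics/cscene0.png

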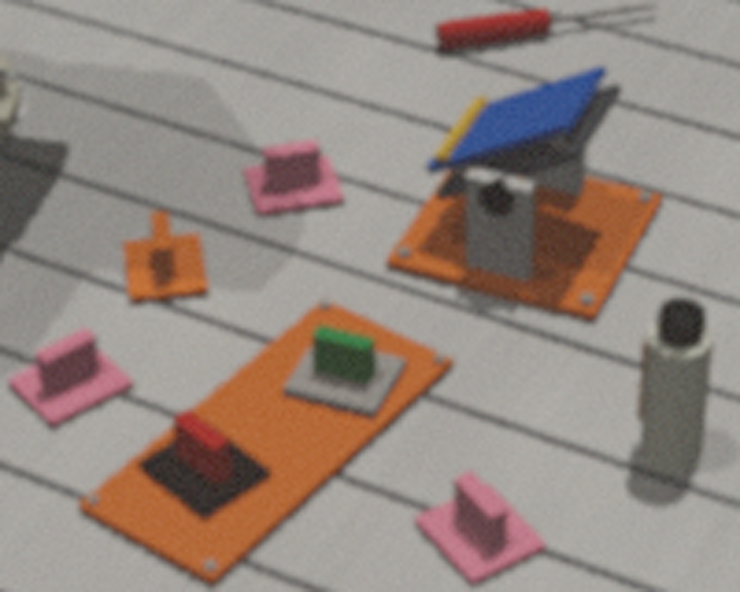

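Crops confirm it: grey plate with green rib at top (344,266), scene (291,278). Yellow stop is on the near-robot, low end of the blue face. Now measuring.

```bash
cat > h.py <<'E'
import numpy as np, cv2, pickle
def load(n,i=0): return pickle.load(open(f"cam_{n}{i}.pkl","rb"))
def rays(c,px):
    K=np.array([[c["fx"],0,c["cx"]],[0,c["fy"],c["cy"]],[0,0,1.]])
    u=cv2.undistortPoints(np.array(px,float).reshape(-1,1,2),K,np.array(c["dist_coeffs"])).reshape(-1,2)
    d=np.c_[u,np.ones(len(u))]@np.array(c["T"])[:3,:3].T
    return np.array(c["T"])[:3,3],d/np.linalg.norm(d,axis=1)[:,None]
def plane(c,px,z):
    o,d=rays(c,px); return o+d*((z-o[2])/d[:,2])[:,None]
def tri(ca,pa,cb,pb):
    oa,da=rays(ca,pa); ob,db=rays(cb,pb); P=[];G=[]
    for a,b in zip(da,db):
        t,*_=np.linalg.lstsq(np.c_[a,-b],ob-oa,rcond=None)
        p,q=oa+a*t[0],ob+b*t[1]; P.append((p+q)/2); G.append(np.linalg.norm(p-q))
    return np.array(P),np.array(G)
def hsv(c): return cv2.cvtColor(cv2.GaussianBlur(c["pixels"],(3,3),0),cv2.COLOR_RGB2HSV)
def mask(c,lo,hi,roi):
    m=cv2.inRange(hsv(c),lo,hi); z=np.zeros_like(m); x0,y0,x1,y1=roi; z[y0:y1,x0:x1]=m[y0:y1,x0:x1]; return z
def big(m):
    cs,_=cv2.findContours(m,cv2.RETR_EXTERNAL,cv2.CHAIN_APPROX_NONE); return max(cs,key=cv2.contourArea)
def quad(m):
    c=cv2.convexHull(big(m))
    for e in np.linspace(.01,.15,60):
        p=cv2.approxPolyDP(c,e*cv2.arcLength(c,True),True)
        if len(p)==4: break
    p=p.reshape(-1,2).astype(float)
    # refine: fit line to contour points near each side
    pts=big(m).reshape(-1,2).astype(float); L=[]
    for i in range(4):
        a,b=p[i],p[(i+1)%4]; t=(b-a)/np.linalg.norm(b-a); l=np.linalg.norm(b-a)
        s=(pts-a)@t; d=np.abs((pts-a)@np.array([-t[1],t[0]]))
        q=pts[(s>.12*l)&(s<.88*l)&(d<2.5)]
        vx,vy,x,y=cv2.fitLine(q.astype(np.float32),cv2.DIST_HUBER,0,.01,.01).ravel()
        L.append(np.cross([x,y,1],[x+vx,y+vy,1]))
    out=[]
    for i in range(4):
        c3=np.cross(L[i-1],L[i]); out.append(c3[:2]/c3[2])
    return np.array(out)
E
python3 - <<'E'
from h import *
t,s=load("top"),load("scene")
np.set_printoptions(precision=4,suppress=True)
o=((3,150,90),(15,255,255)); B=((105,120,50),(130,255,255)); Y=((18,120,80),(33,255,255)); G=((45,100,30),(85,255,255))
# colours sanity
for n,c,p in(("top",t,[(250,250),(252,273),(345,266),(336,257),(360,270),(240,285)]),("scene",s,[(345,213),(325,215),(291,280),(291,290)])):
    H=hsv(c); print(n,[H[y,x].tolist() for x,y in p])
q=quad(mask(t,*o,(300,235,440,310))); P=plane(t,q,.010); print("pallet",q.round(1).tolist(),P.tolist(),np.linalg.norm(P-np.roll(P,-1,0),axis=1),P.mean(0))
for n,c,roi,rb in(("top",t,(210,210,300,300),(325,245,365,290)),("scene",s,(300,190,380,240),(275,265,310,292))):
    mb=mask(c,*B,roi);my=mask(c,*Y,roi)
    q=quad(mb|my); print(n,"face",q.round(1).tolist(), (mb>0).sum(),(my>0).sum())
    print(" yel",cv2.boxPoints(cv2.minAreaRect(big(my))).round(1).tolist())
    g=mask(c,*G,rb); r=big(g); print(" rib",cv2.boxPoints(cv2.minAreaRect(r)).round(1).tolist())
E
```

```text
top [[110, 232, 113], [22, 194, 129], [67, 193, 98], [19, 24, 118], [12, 231, 171], [12, 230, 171]]
scene [[110, 156, 144], [19, 102, 140], [50, 67, 69], [9, 111, 115]]
pallet [[424.3, 257.7], [420.1, 302.9], [316.0, 290.4], [321.4, 245.5]] [[0.5441460616288991, -0.3279356291933249, 0.010000000000000009], [0.42930471166661044, -0.3117929422715152, 0.010000000000000009], [0.46760946768633344, -0.04840625557844333, 0.010000000000000009], [0.5824489479535208, -0.06498529548340473, 0.010000000000000009]] [0.116  0.2662 0.116  0.2657] [ 0.5059 -0.1883  0.01  ]
top face [[264.9, 227.2], [272.6, 277.3], [238.9, 280.0], [229.1, 231.7]] 1616 150
 yel [[237.6999969482422, 273.8999938964844], [271.8999938964844, 270.3999938964844], [272.3999938964844, 274.70001220703125], [238.10000610351562, 278.20001220703125]]
 rib [[340.5, 257.3999938964844], [346.3999938964844, 256.5], [348.79998779296875, 273.70001220703125], [342.8999938964844, 274.6000061035156]]
scene face [[361.4, 199.3], [354.5, 213.0], [322.1, 222.8], [332.7, 208.6]] 386 33
 yel [[317.79998779296875, 221.1999969482422], [327.79998779296875, 206.1999969482422], [329.5, 207.3000030517578], [319.5, 222.3000030517578]]
 rib [[285.6000061035156, 270.6000061035156], [286.20001220703125, 268.29998779296875], [299.3999938964844, 271.6000061035156], [298.79998779296875, 273.8999938964844]]
```

```bash
cat >> h.py <<'E'
def up(c,roi,f=8):
    x0,y0,x1,y1=roi
    im=cv2.resize(c["pixels"][y0:y1,x0:x1],None,fx=f,fy=f,interpolation=cv2.INTER_CUBIC)
    return cv2.GaussianBlur(im,(0,0),3),cv2.cvtColor(cv2.GaussianBlur(im,(0,0),3),cv2.COLOR_RGB2HSV)
def topx(p,roi,f=8): return (np.asarray(p,float)+.5)/f-.5+np.array(roi[:2])
def quadu(m,tol=8):
    pts=big(m).reshape(-1,2).astype(float); c=cv2.convexHull(big(m))
    for e in np.linspace(.01,.15,80):
        p=cv2.approxPolyDP(c,e*cv2.arcLength(c,True),True)
        if len(p)==4: break
    p=p.reshape(-1,2).astype(float); L=[]
    for i in range(4):
        a,b=p[i],p[(i+1)%4]; l=np.linalg.norm(b-a); t=(b-a)/l
        s=(pts-a)@t; d=np.abs((pts-a)@np.array([-t[1],t[0]]))
        q=pts[(s>.12*l)&(s<.88*l)&(d<tol)]
        vx,vy,x,y=cv2.fitLine(q.astype(np.float32),cv2.DIST_HUBER,0,.01,.01).ravel()
        L.append(np.cross([x,y,1],[x+vx,y+vy,1]))
    return np.array([(lambda k:k[:2]/k[2])(np.cross(L[i-1],L[i])) for i in range(4)])
E
python3 - <<'E'
from h import *
t,s=load("top"),load("scene")
def show(n,im,qs):
    v=im[:,:,::-1].copy()
    for q,col in qs: cv2.polylines(v,[np.int32(q)],True,col,1)
    k=780/v.shape[1]; k=min(k,590/v.shape[0]); cv2.imwrite(n,cv2.resize(v,None,fx=k,fy=k))
def run(c,roi,kind):
    im,h=up(c,roi); H,S,V=[h[...,i].astype(int) for i in range(3)]
    if kind=="face": m=((H>95)&(H<135)&(S>90))
    if kind=="yel": m=((H>15)&(H<40)&(S>70))
    if kind=="grey": m=(S<125)|((H>40)&(H<90))
    if kind=="green": m=(H>40)&(H<90)&(S>90)
    m=cv2.morphologyEx(m.astype(np.uint8)*255,cv2.MORPH_OPEN,np.ones((9,9),np.uint8))
    return im,m
for n,c,roi in(("top",t,(220,215,285,290)),("scene",s,(305,190,380,240))):
    im,mb=run(c,roi,"face"); _,my=run(c,roi,"yel")
    qb=quadu(mb); qy=quadu(my,4); show(f"pics/face_{n}.png",im,[(qb,(0,0,255)),(qy,(0,255,0))])
    print(n,"face",topx(qb,roi).round(2).tolist(),"yel",topx(qy,roi).round(2).tolist())
roi=(325,245,367,290)
im,mg=run(t,roi,"grey"); _,mr=run(t,roi,"green"); m2=np.zeros_like(mg)
qg=quadu(mg);qr=quadu(mr,5); show("pics/plate_top.png",im,[(qg,(0,0,255)),(qr,(255,0,0))])
P=plane(t,topx(qg,roi),.018); print("plate",P.round(4).tolist(),np.linalg.norm(P-np.roll(P,-1,0),axis=1),P.mean(0))
e=P-np.roll(P,-1,0);print(np.degrees(np.arctan2(e[:,1],e[:,0])))
R=plane(t,topx(qr,roi),.052); print("rib",R.round(4).tolist(),np.linalg.norm(R-np.roll(R,-1,0),axis=1),R.mean(0))
e=R-np.roll(R,-1,0);print(np.degrees(np.arctan2(e[:,1],e[:,0])))
E
```

```text
top face [[265.81, 226.88], [272.84, 269.51], [236.79, 273.49], [228.73, 231.02]] yel [[227.21, 275.06], [268.4, 275.06], [236.8, 278.72], [237.23, 273.99]]
scene face [[363.44, 197.62], [355.17, 213.89], [319.9, 224.68], [331.85, 207.76]] yel [[395.48, 116.18], [319.72, 222.61], [316.6, 222.79], [319.97, 216.64]]
plate [[0.564, -0.1467, 0.018], [0.495, -0.1551, 0.018], [0.4883, -0.096, 0.018], [0.5574, -0.088, 0.018]] [0.06950938 0.05945271 0.06954022 0.0591319 ] [ 0.5261887  -0.12144448  0.018     ]
[   6.89564295  -83.5173381  -173.36887525   96.45125408]
rib [[0.5492, -0.1259, 0.052], [0.5053, -0.1313, 0.052], [0.503, -0.1168, 0.052], [0.546, -0.1116, 0.052]] [0.04423028 0.01472967 0.04328427 0.01462697] [ 0.52587308 -0.12139996  0.052     ]
[   7.0091337   -80.81728709 -173.21554356  102.91488408]
```

View pics/face_top.png

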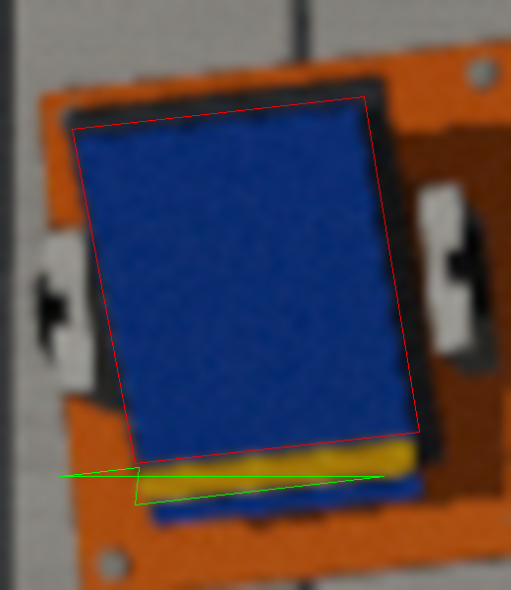

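View pics/face_scene.png

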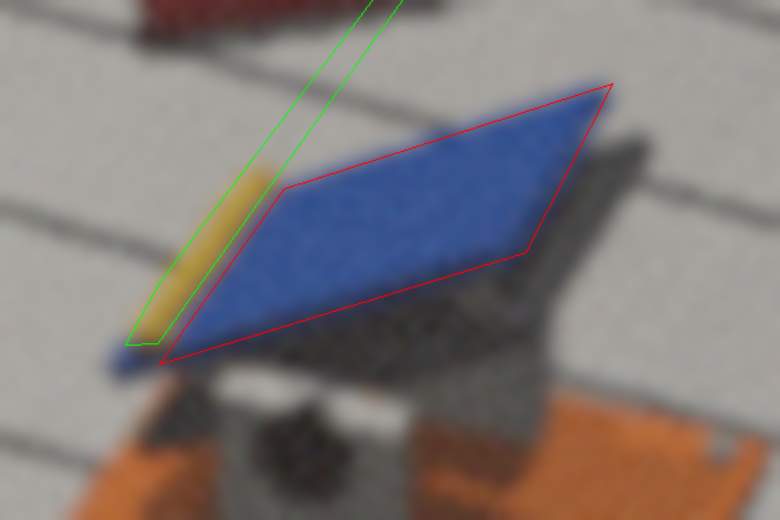

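View pics/plate_top.png

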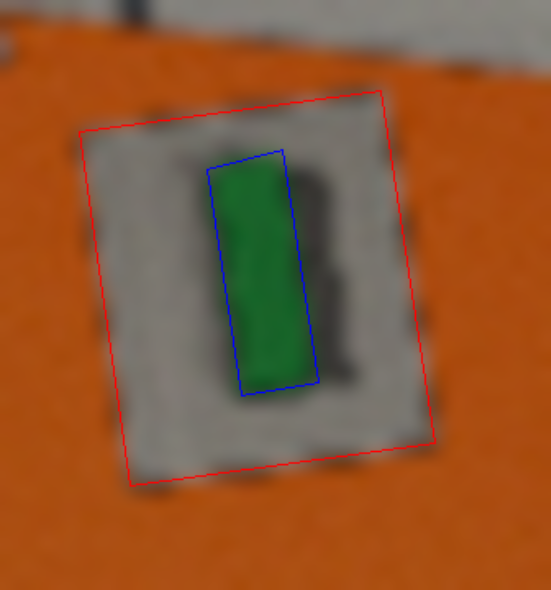

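```bash
python3 - <<'E'
from h import *
np.set_printoptions(precision=4,suppress=True)
t,s=load("top"),load("scene")
# order: up y-, low y-, low y+, up y+
T=[[265.81,226.88],[272.84,269.51],[236.79,273.49],[228.73,231.02]]
S=[[355.17,213.89],[319.9,224.68],[331.85,207.76],[363.44,197.62]]
P,g=tri(t,T,s,S); print(P,"gap",g)
c=P.mean(0); U,D,Vt=np.linalg.svd(P-c); n=Vt[2]*np.sign(Vt[2][2]); print("n",n,"tilt",np.degrees(np.arccos(n[2])),"yaw",np.degrees(np.arctan2(-n[1],-n[0])),D)
e=lambda i,j:P[j]-P[i]
for i,j in((1,0),(2,3),(1,2),(0,3)):
    v=e(i,j); print(i,j,np.linalg.norm(v),"elev",np.degrees(np.arcsin(v[2]/np.linalg.norm(v))),"yaw",np.degrees(np.arctan2(v[1],v[0])))
# foot from top view orange, z=.01
roi=(215,210,300,300)
im,h=up(t,roi);H,Sa=h[...,0].astype(int),h[...,1].astype(int)
m=(Sa>110).astype(np.uint8)*255
m=cv2.morphologyEx(m,cv2.MORPH_OPEN,np.ones((9,9),np.uint8))
hull=cv2.convexHull(big(m)); mm=np.zeros_like(m); cv2.fillPoly(mm,[hull],255)
q=quadu(mm); F=plane(t,topx(q,roi),.01); print("foot",F,np.linalg.norm(F-np.roll(F,-1,0),axis=1),F.mean(0))
ee=np.roll(F,-1,0)-F; print(np.degrees(np.arctan2(ee[:,1],ee[:,0])))
E
```

```text
[[0.6151 0.0627 0.1412]
 [0.5181 0.0529 0.0803]
 [0.5108 0.1404 0.081 ]
 [0.6049 0.1469 0.1411]] gap [0.0071 0.0002 0.0009 0.0004]
n [-0.5306 -0.057   0.8457] tilt 32.250169840582416 yaw 6.128214250716716 [0.1134 0.0863 0.0005]
1 0 0.11491335552929668 elev 31.98827021821262 yaw 5.770904708831898
2 3 0.11179232364733467 elev 32.50728861335869 yaw 3.918628660539426
1 2 0.08788205785884587 elev 0.45427458593093983 yaw 94.77010343193352
0 3 0.08483573216132995 elev -0.06761186833731878 yaw 96.92033025503095
foot [[0.6541 0.0267 0.01  ]
 [0.4836 0.0119 0.01  ]
 [0.4695 0.1726 0.01  ]
 [0.6402 0.1875 0.01  ]] [0.1712 0.1613 0.1714 0.1613] [0.5618 0.0997 0.01  ]
[-175.0413   95.0179    4.9884  -85.0461]
```

```bash
python3 - <<'E'
from h import *
np.set_printoptions(precision=4,suppress=True)
t,s=load("top"),load("scene")
# scene foot & pallet quads
for nm,roi in(("foot",(295,215,390,275)),("pallet",(215,255,330,340))):
    im,h=up(s,roi);H,Sa=h[...,0].astype(int),h[...,1].astype(int)
    m=((Sa>100)&((H<16)|(H>170))).astype(np.uint8)*255
    m=cv2.morphologyEx(m,cv2.MORPH_OPEN,np.ones((9,9),np.uint8))
    hull=cv2.convexHull(big(m)); mm=np.zeros_like(m); cv2.fillPoly(mm,[hull],255)
    q=quadu(mm); v=im[:,:,::-1].copy(); cv2.polylines(v,[np.int32(q)],True,(0,255,0),1); cv2.imwrite(f"pics/s_{nm}.png",v)
    p=topx(q,roi); F=plane(s,p,.01); print(nm,p.tolist(),F,np.linalg.norm(F-np.roll(F,-1,0),axis=1),F.mean(0))
roi=(325,190,375,230)
roi=(305,190,380,240);im,_=up(s,roi,10);cv2.imwrite("pics/s_face_plain.png",im[:,:,::-1])
E
```

```text
foot [[383.02253137084745, 225.8321981072844], [360.0714434893753, 266.26476186583477], [303.1259037378252, 251.41775867654292], [315.98454677746196, 232.10439157470432]] [[0.6419 0.2188 0.01  ]
 [0.6588 0.0188 0.01  ]
 [0.4905 0.0043 0.01  ]
 [0.4805 0.1004 0.01  ]] [0.2007 0.1689 0.0966 0.2002] [0.5679 0.0856 0.01  ]
pallet [[323.30213887444535, 277.72297437930314], [257.0862843882919, 337.9485079674683], [217.80544095021446, 315.59610189441634], [288.0268480352303, 259.8602881940969]] [[ 0.5918 -0.0691  0.01  ]
 [ 0.5518 -0.3366  0.01  ]
 [ 0.4248 -0.3179  0.01  ]
 [ 0.4715 -0.0474  0.01  ]] [0.2705 0.1284 0.2744 0.1222] [ 0.5099 -0.1928  0.01  ]
```

View pics/s_foot.png

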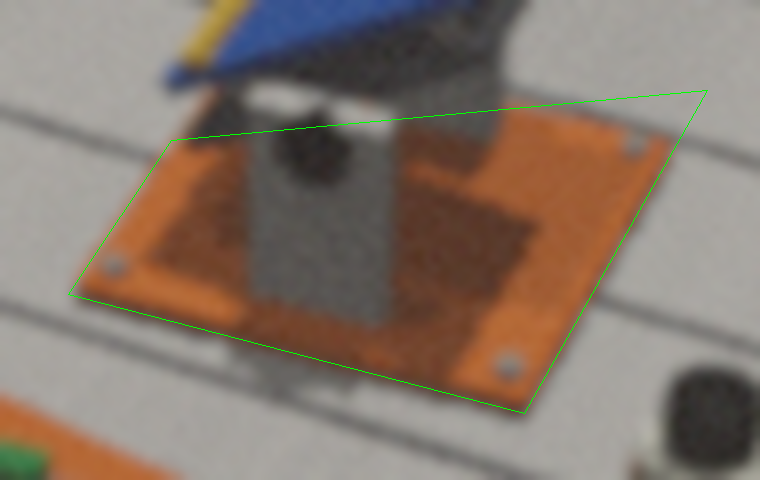

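View pics/s_face_plain.png

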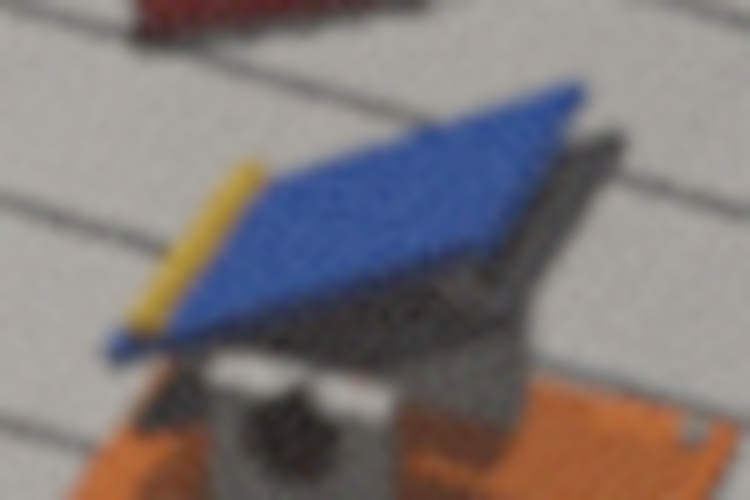

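```bash
python3 - <<'E'
from h import *
np.set_printoptions(precision=4,suppress=True)
t,s=load("top"),load("scene")
# pallet + foot top upsampled
roi=(305,235,440,312); im,h=up(t,roi); m=((h[...,1]>110)&(h[...,0]<20)).astype(np.uint8)*255
m=cv2.morphologyEx(m,cv2.MORPH_OPEN,np.ones((9,9),np.uint8)); q=quadu(m); F=plane(t,topx(q,roi),.01); print("pallet top",F,F.mean(0),np.linalg.norm(F-np.roll(F,-1,0),axis=1))
# rib top in scene: brighter green
roi=(275,258,315,300); im,h=up(s,roi,18); cv2.imwrite("pics/s_rib.png",im[:,:,::-1])
# bolts: candidates grey low-sat blobs inside orange
def bolts(c,roi,th):
    im,h=up(c,roi); S=h[...,1]
    orange=((S>100)&((h[...,0]<18))).astype(np.uint8)*255
    hull=cv2.convexHull(big(orange)); mm=np.zeros_like(orange); cv2.fillPoly(mm,[hull],255)
    m=((S<th)&(mm>0)).astype(np.uint8)*255
    n,l,st,ce=cv2.connectedComponentsWithStats(m)
    return [(topx(ce[i],roi).round(2).tolist(),int(st[i,4])) for i in range(1,n) if 60<st[i,4]<2500]
for nm,rt,rs in(("foot",(215,210,300,300),(295,215,390,275)),("pallet",(305,235,440,312),(215,255,330,340))):
    print(nm,"top",bolts(t,rt,150)); print(nm,"scene",bolts(s,rs,95))
E
```

```text
pallet top [[ 0.5845 -0.0633  0.01  ]
 [ 0.5458 -0.3302  0.01  ]
 [ 0.4272 -0.313   0.01  ]
 [ 0.4657 -0.0462  0.01  ]] [ 0.5058 -0.1882  0.01  ] [0.2697 0.1198 0.2695 0.12  ]
foot top [([280.79, 223.81], 772), ([286.56, 280.61], 823), ([233.83, 286.35], 822)]
foot scene [([374.03, 232.16], 514), ([309.6, 241.79], 155), ([371.13, 246.75], 110), ([308.6, 247.53], 329), ([366.83, 254.32], 69), ([358.21, 260.3], 389)]
pallet top [([323.56, 248.04], 502), ([421.97, 259.65], 479), ([318.67, 288.25], 512), ([418.02, 300.13], 490)]
pallet scene [([277.11, 268.67], 195), ([308.62, 270.49], 103), ([259.04, 283.31], 1562), ([318.42, 276.15], 288), ([301.61, 297.17], 586), ([234.83, 303.91], 2244), ([278.65, 318.17], 743), ([256.35, 332.24], 353), ([262.43, 332.84], 68)]
```

View pics/s_rib.png

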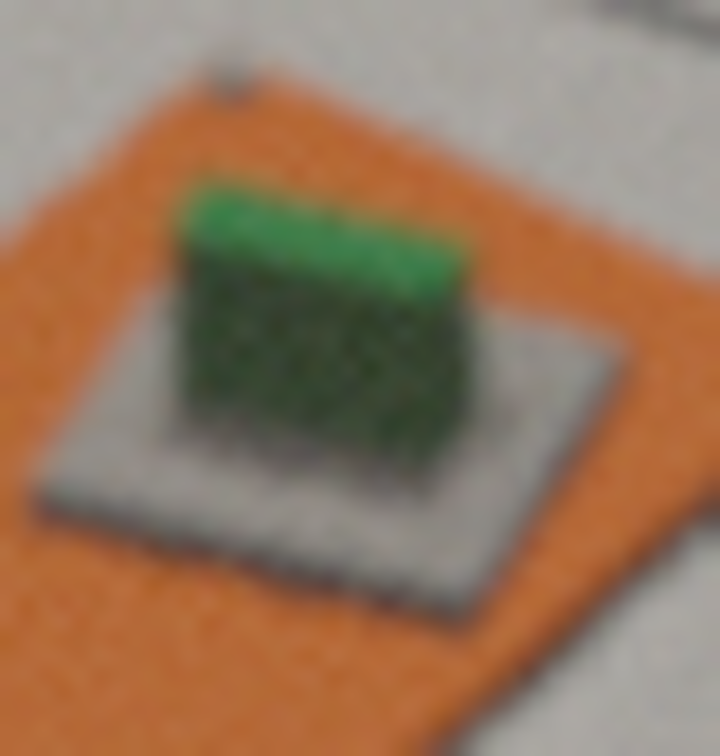

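```bash
python3 - <<'E'
from h import *
np.set_printoptions(precision=4,suppress=True)
t,s=load("top"),load("scene")
T=[[323.56,248.04],[421.97,259.65],[280.79,223.81],[286.56,280.61]]
S=[[318.42,276.15],[256.35,332.24],[358.21,260.3],[308.6,247.53]]
print(*tri(t,T,s,S)); print(plane(t,T,.011)-plane(s,S,.011))
# rib top corner centre in scene crop (18x): corners
R=topx([[205,185],[468,238],[435,300],[185,240]],(275,258),18)
print("rib scene",plane(s,R,.052),plane(s,R,.052).mean(0))
# plate top corners scene
R=topx([[170,270],[630,345],[470,605],[35,495]],(275,258),18); print("plate scene",plane(s,R,.018))
E
```

```text
[[ 0.5765 -0.0698  0.0098]
 [ 0.5398 -0.3216  0.0099]
 [ 0.6428  0.0397  0.0094]
 [ 0.495   0.0268  0.0096]] [0.0017 0.0009 0.0016 0.0014]
[[-0.0022  0.0002  0.    ]
 [-0.0015  0.0006  0.    ]
 [-0.0023  0.0006  0.    ]
 [-0.0021  0.0006  0.    ]]
rib scene [[ 0.5094 -0.1219  0.052 ]
 [ 0.5489 -0.1147  0.052 ]
 [ 0.5513 -0.1288  0.052 ]
 [ 0.513  -0.1339  0.052 ]] [ 0.5307 -0.1248  0.052 ]
plate scene [[ 0.4934 -0.1068  0.018 ]
 [ 0.5618 -0.0903  0.018 ]
 [ 0.5683 -0.1507  0.018 ]
 [ 0.5011 -0.1591  0.018 ]]
```

```bash
python3 - <<'E'
from h import *
from scipy.optimize import least_squares
np.set_printoptions(precision=4,suppress=True)
t,s=load("top"),load("scene")
T=np.array([[265.81,226.88],[272.84,269.51],[236.79,273.49],[228.73,231.02]])
S=np.array([[355.17,213.89],[319.9,224.68],[331.85,207.76],[363.44,197.62]])
def proj(c,P,off):
    M=np.linalg.inv(np.array(c["T"])); K=np.array([[c["fx"],0,c["cx"]],[0,c["fy"],c["cy"]],[0,0,1.]])
    P=(P-off)@M[:3,:3].T+M[:3,3]
    return cv2.projectPoints(P,np.zeros(3),np.zeros(3),K,np.array(c["dist_coeffs"]))[0].reshape(-1,2)
def pts(v,yaw):
    hx,hy,hz,th,d=v; x=np.array([np.cos(th)*np.cos(yaw),np.cos(th)*np.sin(yaw),np.sin(th)]);y=np.array([-np.sin(yaw),np.cos(yaw),0]);z=np.cross(x,y)
    m=np.array([hx,hy,hz])+.024*z
    return np.array([m+.065*x-.042*y,m-d*x-.042*y,m-d*x+.042*y,m+.065*x+.042*y]),m
ot=np.array([.001,-.0003,0]);
for fixz in(0,1):
  for use in("both","top"):
    if use=="top" and not fixz: continue
    def f(v):
        P,_=pts(v,np.radians(5)); r=[(proj(t,P,ot)-T).ravel()]
        if use=="both": r.append((proj(s,P,-ot)-S).ravel())
        if fixz: r.append([(v[2]-.09)*1e4])
        return np.concatenate(r)
    r=least_squares(f,[.565,.1,.09,.55,.045]); v=r.x
    print(fixz,use,v,np.degrees(v[3]),"mid",pts(v,np.radians(5))[1],"rms",np.sqrt(np.mean(r.fun**2)));print(r.fun.reshape(-1,)[:16].reshape(-1,2) if use=="both" else r.fun[:8].reshape(-1,2))
E
```

```text
0 both [0.5679 0.1002 0.0874 0.5609 0.0478] 32.137867337367055 mid [0.5552 0.0991 0.1077] rms 0.5989220483608027
[[-0.7901 -0.36  ]
 [-0.6019  0.1532]
 [ 0.9165  0.033 ]
 [ 0.2042 -0.3821]
 [-1.57    0.0935]
 [ 0.5189 -0.5418]
 [-0.2206  0.374 ]
 [ 0.5712  0.1405]]
1 both [0.5685 0.0994 0.09   0.5668 0.0485] 32.476516259667875 mid [0.5556 0.0983 0.1102] rms 0.6596865449431144
[[-0.5848 -0.6747]
 [-0.3305  0.0899]
 [ 1.1269 -0.0233]
 [ 0.3122 -0.6852]
 [-1.5994 -0.5922]
 [ 0.3657 -0.9312]
 [-0.3574 -0.0175]
 [ 0.557  -0.5424]]
1 top [0.564  0.0991 0.09   0.504  0.0434] 28.875573347261362 mid [0.5524 0.0981 0.111 ] rms 0.38141472308628876
[[-0.447   0.0186]
 [-0.6806  0.0439]
 [ 0.5936 -0.0489]
 [ 0.5378 -0.0035]]
```

```bash
cat > fit.py <<'E'
from h import *
from scipy.optimize import least_squares
np.set_printoptions(precision=4,suppress=True)
t,s=load("top"),load("scene")
def face(c,roi,n):
    x0,y0,x1,y1=roi; d=c["pixels"][y0:y1,x0:x1].astype(np.float32); d=d[...,2]-d[...,0]
    d=cv2.GaussianBlur(cv2.resize(d,None,fx=8,fy=8,interpolation=cv2.INTER_CUBIC),(0,0),3)
    top=np.percentile(d[d>d.max()*.6],50); out=[]
    for th in(.5*top,0.05*top):
        m=(d>th).astype(np.uint8)*255; m=cv2.morphologyEx(m,cv2.MORPH_OPEN,np.ones((25,25),np.uint8)); out.append(topx(quadu(m,6),roi))
        v=cv2.resize(c["pixels"][y0:y1,x0:x1,::-1],None,fx=8,fy=8,interpolation=cv2.INTER_CUBIC); cv2.polylines(v,[np.int32((out[-1]-np.array(roi[:2])+.5)*8)],True,(0,255,255),1); cv2.imwrite(f"pics/f2_{n}_{len(out)}.png",v)
    print(n,top,[o.round(2).tolist() for o in out]); return out
face(t,(220,215,285,290),"top"); face(s,(305,190,380,240),"scene")
E
python3 fit.py
```

```text
top 101.735954 [[[265.04, 227.7], [271.91, 269.37], [237.27, 273.24], [229.1, 231.85]], [[265.83, 225.98], [273.13, 269.71], [237.18, 273.66], [228.34, 230.08]]]
scene 87.13558 [[[368.48, 195.81], [353.76, 213.58], [314.47, 225.66], [332.9, 207.22]], [[372.5, 193.38], [353.85, 215.82], [313.87, 228.01], [332.86, 206.01]]]
```

View pics/f2_scene_1.png

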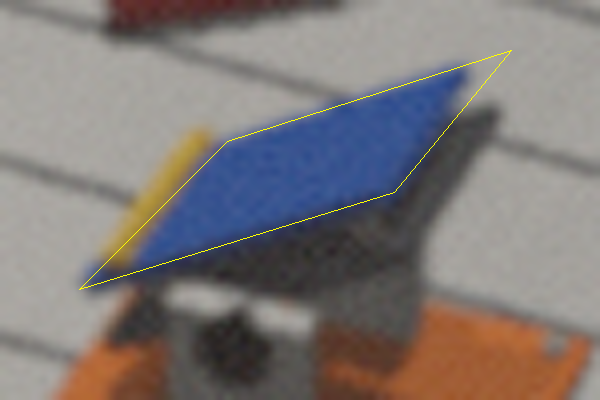

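View pics/f2_top_1.png

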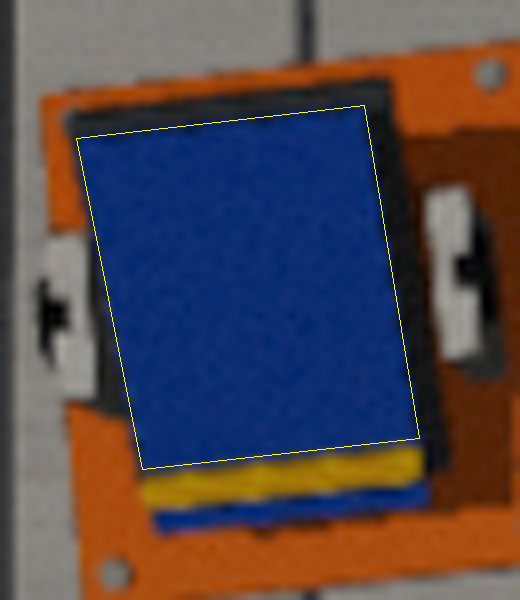

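```bash
cat > fit2.py <<'E'
from h import *
from scipy.optimize import least_squares
np.set_printoptions(precision=4,suppress=True)
t,s=load("top"),load("scene")
T=np.array([[265.04,227.6],[271.95,269.6],[237.27,273.4],[229.1,231.75]])
S=np.array([[353.9,214.1],[321.0,223.4],[331.5,207.7],[362.9,198.1]])
def proj(c,P,off):
    M=np.linalg.inv(np.array(c["T"])); K=np.array([[c["fx"],0,c["cx"]],[0,c["fy"],c["cy"]],[0,0,1.]])
    P=(P-off)@M[:3,:3].T+M[:3,3]
    return cv2.projectPoints(P,np.zeros(3),np.zeros(3),K,np.array(c["dist_coeffs"]))[0].reshape(-1,2)
def axes(th,yaw):
    x=np.array([np.cos(th)*np.cos(yaw),np.cos(th)*np.sin(yaw),np.sin(th)]);y=np.array([-np.sin(yaw),np.cos(yaw),0]);return x,y,np.cross(x,y)
def pts(v,yaw):
    hx,hy,hz,th,d=v; x,y,z=axes(th,yaw); m=np.array([hx,hy,hz])+.024*z
    return np.array([m+.065*x-.042*y,m-d*x-.042*y,m-d*x+.042*y,m+.065*x+.042*y]),m
ot=np.array([.001,-.0003,0]);
if __name__=="__main__":
 P,g=tri(t,T,s,S);print(P,g)
 for fixz in(0,1):
  for use in("both","top"):
    if use=="top" and not fixz: continue
    def f(v):
        P,_=pts(v,np.radians(5)); r=[(proj(t,P,ot)-T).ravel()]
        if use=="both": r.append((proj(s,P,-ot)-S).ravel())
        if fixz: r.append([(v[2]-.09)*1e4])
        return np.concatenate(r)
    r=least_squares(f,[.565,.1,.09,.55,.045]); v=r.x
    print(fixz,use,v,np.degrees(v[3]),"mid",pts(v,np.radians(5))[1],"rms",np.sqrt(np.mean(r.fun**2)));print(r.fun.reshape(-1,)[:16].reshape(-1,2) if use=="both" else r.fun[:8].reshape(-1,2))
E
python3 fit2.py
```

```text
[[0.6125 0.0639 0.1393]
 [0.5188 0.0554 0.083 ]
 [0.5107 0.1389 0.0822]
 [0.6035 0.1464 0.1393]] [0.0041 0.0027 0.0004 0.0004]
0 both [0.5651 0.1006 0.0863 0.5441 0.0441] 31.172536132951077 mid [0.5527 0.0995 0.1068] rms 0.3069501851052587
[[-0.0902 -0.1226]
 [-0.0535 -0.077 ]
 [ 0.0448 -0.0114]
 [-0.1812 -0.1626]
 [-0.9041  0.1709]
 [-0.4072  0.1486]
 [ 0.3013 -0.1407]
 [ 0.5169 -0.0433]]
1 both [0.5658 0.0993 0.09   0.5516 0.0451] 31.603337062621886 mid [0.5533 0.0983 0.1104] rms 0.5376405266317318
[[ 0.2096 -0.5744]
 [ 0.3337 -0.1689]
 [ 0.3409 -0.0929]
 [-0.0189 -0.5982]
 [-0.9425 -0.7912]
 [-0.6304 -0.4413]
 [ 0.1022 -0.7332]
 [ 0.5002 -1.002 ]]
1 top [0.5634 0.0996 0.09   0.5288 0.0427] 30.295361417657038 mid [0.5514 0.0986 0.1107] rms 0.05378918936838274
[[ 0.1031  0.0121]
 [ 0.0291 -0.0405]
 [-0.0375  0.0434]
 [-0.096  -0.0161]]
```

```bash
cat > mv.py <<'E'
import numpy as np, sys
from scipy.spatial.transform import Rotation as Ro
from workcell import telemetry
np.set_printoptions(precision=4,suppress=True)
def st(): return telemetry.get_state()
def toolR(tilt,yaw):  # tool x=upslope, z=-n ; degrees
    t,y=np.radians([tilt,yaw]); x=np.array([np.cos(t)*np.cos(y),np.cos(t)*np.sin(y),np.sin(t)]); yy=np.array([-np.sin(y),np.cos(y),0]); n=np.cross(x,yy)
    return np.c_[x,-yy,-n]
def num(p,R):
    s=st(); R0=Ro.from_euler("xyz",s["eef_rot"]).as_matrix(); p0=np.array(s["position"])
    rv=Ro.from_matrix(R0.T@R).as_rotvec(degrees=True)/120; sh=R0.T@(np.array(p)-p0)/.5
    print("turn",rv,"shift",sh,"| deg",rv*120,"mm",sh*500)
def rep():
    s=st(); R0=Ro.from_euler("xyz",s["eef_rot"]).as_matrix()
    print("t",s["time"],"p",np.array(s["position"]),"tilt",np.degrees(np.arcsin(R0[2,0])),"yaw",np.degrees(np.arctan2(R0[1,0],R0[0,0])),"roll-ish",np.degrees(np.arcsin(R0[2,1])),"w",s["width"],"j",np.array(s["joints"]))
    F=np.array(s["wrist_force"]);M=np.array(s["torque"]); print("F",F,"Ftool",R0.T@F,"Mtool",R0.T@M)
E
python3 -c "
from mv import *
rep(); num([.527,-.1217,.12],toolR(0,6.6)); num([.35,-.4,.2],toolR(0,6.6))"
```

```text
t 0.1 p [ 0.1671 -0.6018  0.214 ] tilt 0.00011102612741065809 yaw 15.515915427171693 roll-ish -0.06945493696647698 w 0.9987529731040158 j [-1.3024  0.3536  1.634  -0.      1.1552 -0.0024]
F [0.1894 0.576  0.4442] Ftool [ 0.3366 -0.5049 -0.4436] Mtool [0.003  0.0313 0.0086]
turn [-0.0006  0.      0.0743] shift [ 0.9505 -0.7324  0.1888] | deg [-0.0693  0.0053  8.9159] mm [ 475.2427 -366.212    94.3967]
turn [-0.0006  0.      0.0743] shift [ 0.4605 -0.291   0.0283] | deg [-0.0693  0.0053  8.9159] mm [ 230.2465 -145.5      14.1286]
```

Request:
step_arm:
  steps:
    - [0,0,0.074,0.95,-0.732,0.189,91]
    - [0,0,0.074,0.95,-0.732,0.189,91]
    - [0,0,0.074,0.95,-0.732,0.189,91]
    - [0,0,0.074,0.95,-0.732,0.189,91]
    - [0,0,0.074,0.95,-0.732,0.189,91]
    - [0,0,0.074,0.95,-0.732,0.189,91]
    - [0,0,0.074,0.95,-0.732,0.189,91]
    - [0,0,0.074,0.95,-0.732,0.189,91]
    - [0,0,0.074,0.95,-0.732,0.189,91]
    - [0,0,0.074,0.95,-0.732,0.189,91]
    - [0,0,0.074,0.95,-0.732,0.189,91]
    - [0,0,0.074,0.95,-0.732,0.189,91]

```text
time: 1.3
position: [0.5232, -0.1259, 0.1206]
eef_rot: [-3.14, 0.0, 0.116]
wrist_force: [-0.3, -0.5, 0.4]
width: 0.989
```

```bash
python3 -c "
from mv import *
rep(); num([.527,-.1217,.12],toolR(0,6.6))"
```

```text
t 1.3 p [ 0.5232 -0.1259  0.1206] tilt -0.01855421673661503 yaw 6.643438858373047 roll-ish -0.06722913848640377 w 0.9888430516995921 j [-0.2396  0.3325  1.903   0.0013  0.9068  1.2145]
F [-0.3484 -0.4677  0.448 ] Ftool [-0.4003  0.4237 -0.4484] Mtool [-0.0267  0.0229 -0.0082]
turn [-0.0006  0.0002  0.0004] shift [ 0.0085 -0.0075  0.0013] | deg [-0.0672  0.0186  0.0434] mm [ 4.227  -3.7374  0.645 ]
```

Request:
step_arm:
  steps:
    - [0,0,0,0.008,-0.0075,0.06,60]
    - [0,0,0,0.008,-0.0075,0.12,60]
    - [0,0,0,0.008,-0.0075,0.17,60]
    - [0,0,0,0.008,-0.0075,0.191,60]
    - [0,0,0,0.008,-0.0075,0.193,60]
    - [0,0,0,0.008,-0.0075,0.193,60]
  grip_force: 35

```text
time: 1.9
position: [0.527, -0.1219, 0.0247]
eef_rot: [-3.141, -0.0, 0.116]
wrist_force: [0.0, -0.4, 1.0]
width: 0.652
```

```bash
python3 -c "
from mv import *
rep()
from workcell import camera
import cv2,pickle
for n,r in(('top',(285,215,445,325)),('scene',(210,200,350,320))):
    c=camera(n); pickle.dump(c,open(f'cam_{n}1.pkl','wb')); x0,y0,x1,y1=r
    cv2.imwrite(f'pics/{n}1.png',cv2.resize(c['pixels'][y0:y1,x0:x1,::-1],None,fx=4.5,fy=4.5,interpolation=cv2.INTER_CUBIC))
"
```

```text
t 1.9 p [ 0.527  -0.1219  0.0247] tilt 0.0012126790064244236 yaw 6.621755816111923 roll-ish -0.06236923416651247 w 0.6515023103559678 j [-0.2307  0.4824  1.95    0.0016  0.7096  1.2233]
F [ 0.0136 -0.3916  0.9546] Ftool [-0.0316  0.3895 -0.955 ] Mtool [-0.0003 -0.0092  0.004 ]
```

View pics/scene1.png

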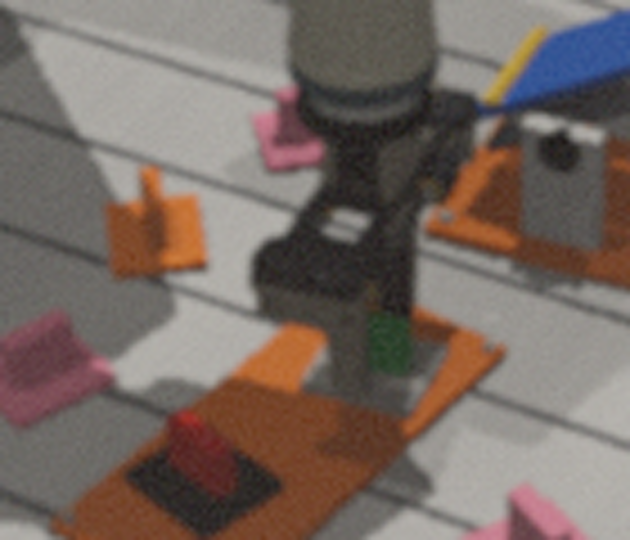

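The crop shows the fingers straddling the green rib at about (390,345). I'm closing on it.

Request:
step_arm:
  steps:
    - [0,0,0,0,0,0,5]
    - [0,0,0,0,0,0,5]
    - [0,0,0,0,0,0,5]
    - [0,0,0,0,0,0,5]
    - [0,0,0,0,0,0,5]
    - [0,0,0,0,0,0,5]
    - [0,0,0,0,0,0,5]
    - [0,0,0,0,0,0,5]
  grip_force: 35

```text
time: 2.8
position: [0.5276, -0.122, 0.0253]
eef_rot: [-3.141, -0.001, 0.116]
wrist_force: [-0.4, 0.5, 1.3]
width: 0.147
```

```bash
python3 -c "
from mv import *
rep(); num([.527,-.1219,.14],toolR(0,6.6))"
```

```text
t 2.8 p [ 0.5276 -0.122   0.0253] tilt 0.0795730337739781 yaw 6.624071906381331 roll-ish -0.03239183346926177 w 0.14736288882755472 j [-0.2307  0.4814  1.9497  0.0015  0.7095  1.2234]
F [-0.3621  0.5212  1.2706] Ftool [-0.2978 -0.5602 -1.2707] Mtool [ 0.0137 -0.0448 -0.003 ]
turn [-0.0003 -0.0007  0.0002] shift [-0.0008 -0.0004 -0.2294] | deg [-0.0324 -0.0796  0.0241] mm [  -0.4086   -0.2185 -114.6873]
```

Request:
step_arm:
  steps:
    - [0,0,0,0,0,-0.06,5]
    - [0,0,0,0,0,-0.14,5]
    - [0,0,0,0,0,-0.22,5]
    - [0,0,0,0,0,-0.3,5]
    - [0,0,0,0,0,-0.37,5]
    - [0,0,0,0,0,-0.37,5]
    - [0,0,0,0,0,-0.37,5]
  grip_force: 35

```text
time: 3.5
position: [0.5273, -0.1221, 0.2104]
eef_rot: [-3.141, -0.002, 0.116]
wrist_force: [-0.1, 0.0, -1.1]
width: 0.15
```

```bash
cat >> mv.py <<'E'
MID=np.array([.5520,.0988,.1105]); TH=30.8; YAW=5.0; H=.0153
def face_pose(x,y,z,tilt=None,yaw=None):  # tcp position for plate origin at face coords
    R=toolR(TH,YAW); n=-R[:,2]; yy=-R[:,1]; Rt=toolR(TH if tilt is None else tilt,YAW if yaw is None else yaw)
    return MID+x*R[:,0]+y*yy+z*n-H*Rt[:,2],Rt
def facecoord():
    s=st(); R0=Ro.from_euler("xyz",s["eef_rot"]).as_matrix(); R=toolR(TH,YAW)
    d=np.array(s["position"])+H*R0[:,2]-MID; print("plate in face: x %.2f y %.2f z %.2f mm"%tuple(1e3*np.array([d@R[:,0],-d@R[:,1],-d@R[:,2]])))
E
python3 -c "
from mv import *
rep(); facecoord(); p,R=face_pose(.004,0,.05); print(p); num(p,R)"
```

```text
t 3.5 p [ 0.5273 -0.1221  0.2104] tilt 0.12923995236251914 yaw 6.625666053076404 roll-ish -0.014566914832183852 w 0.15046542683298286 j [-0.231   0.2264  1.8186  0.0011  1.0945  1.2237]
F [-0.1263  0.043  -1.1218] Ftool [-0.1231 -0.057   1.1216] Mtool [ 0.0069 -0.0634  0.0187]
plate in face: x 5.72 y -217.92 z 95.11 mm
[0.5221 0.0962 0.1686]
turn [-0.0038  0.2556  0.0132] shift [ 0.0398 -0.4349  0.0838] | deg [-0.4529 30.6689  1.5818] mm [  19.9018 -217.4307   41.8901]
```

Request:
step_arm:
  steps:
    - [0,0.04,0,0.01,-0.08,0,5]
    - [0,0.09,0.003,0.02,-0.17,0,5]
    - [-0.001,0.14,0.006,0.03,-0.26,0,5]
    - [-0.002,0.19,0.01,0.04,-0.34,0.01,5]
    - [-0.004,0.23,0.013,0.04,-0.4,0.03,5]
    - [-0.004,0.256,0.013,0.04,-0.435,0.06,5]
    - [-0.004,0.256,0.013,0.04,-0.435,0.084,5]
    - [-0.004,0.256,0.013,0.04,-0.435,0.084,5]
    - [-0.004,0.256,0.013,0.04,-0.435,0.084,5]
    - [-0.004,0.256,0.013,0.04,-0.435,0.084,5]

```text
time: 4.5
position: [0.5226, 0.0959, 0.1686]
eef_rot: [3.141, -0.538, 0.087]
wrist_force: [-0.0, -0.3, -0.9]
width: 0.146
```

```bash
python3 -c "
from mv import *
rep(); facecoord()
from workcell import camera
import cv2,pickle
for n,r in(('top',(200,200,300,300)),('scene',(280,150,410,270))):
    c=camera(n); pickle.dump(c,open(f'cam_{n}2.pkl','wb')); x0,y0,x1,y1=r
    cv2.imwrite(f'pics/{n}2.png',cv2.resize(c['pixels'][y0:y1,x0:x1,::-1],None,fx=5,fy=5,interpolation=cv2.INTER_CUBIC))
rep()
"
```

```text
t 4.5 p [0.5226 0.0959 0.1686] tilt 30.837443214526047 yaw 4.978697160997397 roll-ish 0.028125717319059 w 0.14637829000552713 j [ 0.2276  0.0558  2.2784 -0.2627  0.2828  1.9446]
F [-0.0224 -0.2633 -0.9034] Ftool [-0.5019  0.2599  0.7527] Mtool [ 0.0291 -0.3964  0.0346]
plate in face: x 4.39 y -0.37 z 49.74 mm
t 4.6 p [0.5228 0.0958 0.169 ] tilt 30.891171887051946 yaw 4.9715819990477605 roll-ish 0.024595652144974292 w 0.14818958842630167 j [ 0.2275  0.0552  2.2783 -0.2631  0.2826  1.9449]
F [ 0.3783  0.2969 -0.8067] Ftool [-0.0687 -0.2634  0.8988] Mtool [ 0.018  -0.2939  0.0008]
```

View pics/scene2.png

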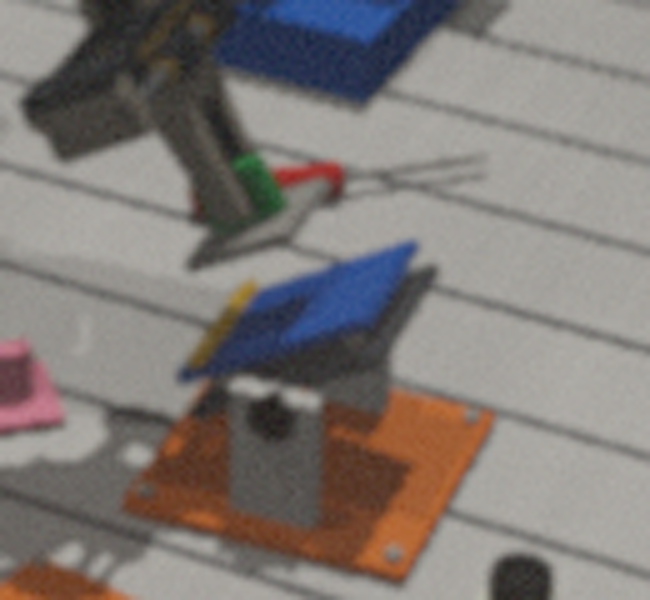

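View pics/top2.png

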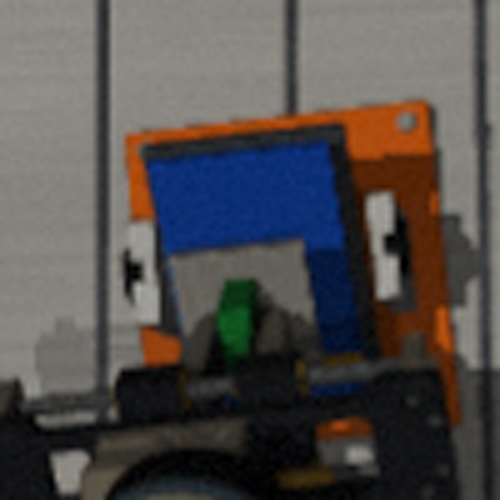

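Scene crop: plate held at (250,225), nearly parallel to the blue face at (300,310). Top crop: plate at (250,290) sits over the face and is square to it. Next I'll tare the force reading by averaging.

```bash
cat >> mv.py <<'E'
def avg(n=8):
    from workcell import camera
    A=[]
    for i in range(n):
        s=st(); R0=Ro.from_euler("xyz",s["eef_rot"]).as_matrix()
        A.append(np.r_[R0.T@np.array(s["wrist_force"]),R0.T@np.array(s["torque"])]); camera("top")
    A=np.array(A); print("avg F",A[:,:3].mean(0),"M",A[:,3:].mean(0),"sd",A.std(0)); return A.mean(0)
E
python3 -c "
from mv import *
avg(8); p,R=face_pose(.004,0,.010); num(p,R); rep()"
python3 - <<'E'
import sys; sys.path.insert(0,'.')
from fit2 import *
for th in(28,30,32,34):
    x,y,z=axes(np.radians(th),np.radians(5))
    for m,nm,yo,d in((np.array([.552,.0988,.1105]),"face",-.042,.05),(np.array([.552,.0988,.1105])+.058*z*0+.05*z,"plate",-.03,.035)):
        a=proj(s,np.array([m-d*x+yo*y,m+d*x+yo*y]),-ot); v=a[1]-a[0]; print(th,nm,a.tolist(),-v[1]/v[0])
E
```

```text
avg F [-0.6621 -0.0479  1.2032] M [ 0.0162 -0.3636  0.0111] sd [0.3648 0.4699 0.3108 0.0201 0.0427 0.0177]
turn [ 0.0002 -0.0005  0.0002] shift [-0.0004  0.      0.0798] | deg [ 0.0212 -0.0643  0.0189] mm [-0.1933  0.0007 39.9241]
t 5.0 p [0.5223 0.0962 0.1686] tilt 30.864248608445664 yaw 5.022078859837225 roll-ish 0.027950529203123457 w 0.15086212421011727 j [ 0.2285  0.0553  2.2791 -0.2636  0.2822  1.9456]
F [-0.0649  0.3012 -1.4832] Ftool [-0.7938 -0.3064  1.2534] Mtool [-0.0272 -0.3534  0.0205]
28 face [[318.10880897384635, 222.19663503273665], [348.53714541737213, 215.37058739817383]] 0.22433193635911702
28 plate [[316.27912134931114, 203.8057976455325], [337.5656822943643, 198.59185406431405]] 0.24494062684325363
30 face [[318.3933602340277, 222.71233308720704], [348.25519367973374, 214.83453232957729]] 0.2638083415726282
30 plate [[315.9676668161539, 204.3117502122545], [336.8270539981814, 198.35419661131587]] 0.28560539909205407
32 face [[318.69528421743854, 223.22300505211842], [347.95420207393096, 214.30302148051518]] 0.3048637552268167
32 plate [[315.67950737931915, 204.83163511628948], [336.0862297514891, 198.13927415249748]] 0.3279488416483203
34 face [[319.0142124779487, 223.72806561649554], [347.63453440873093, 213.77674170142086]] 0.3477013270200733
34 plate [[315.4149334207181, 205.36478701631682], [335.3441763483688, 197.9473432344684]] 0.3721889390769146
```

Request:
step_arm:
  steps:
    - [0,0,0,0,0,0.015,5]
    - [0,0,0,0,0,0.03,5]
    - [0,0,0,0,0,0.045,5]
    - [0,0,0,0,0,0.06,5]
    - [0,0,0,0,0,0.07,5]
    - [0,0,0,0,0,0.078,5]
    - [0,0,0,0,0,0.08,5]
    - [0,0,0,0,0,0.08,5]
    - [0,0,0,0,0,0.08,5]

```text
time: 5.9
position: [0.5427, 0.098, 0.1345]
eef_rot: [3.141, -0.539, 0.088]
wrist_force: [0.5, 0.3, -1.2]
width: 0.153
```

```bash
python3 -c "
from mv import *
facecoord(); avg(8);rep()
from workcell import camera
import cv2,pickle
for n,r in(('top',(200,200,300,300)),('scene',(300,170,390,240))):
    c=camera(n); pickle.dump(c,open(f'cam_{n}3.pkl','wb')); x0,y0,x1,y1=r
    cv2.imwrite(f'pics/{n}3.png',cv2.resize(c['pixels'][y0:y1,x0:x1,::-1],None,fx=8 if n=='scene' else 5,fy=8 if n=='scene' else 5,interpolation=cv2.INTER_CUBIC))
"
```

```text
plate in face: x 4.31 y -0.01 z 10.06 mm
avg F [-0.5113 -0.1543  1.0642] M [ 0.0031 -0.3533  0.0367] sd [0.3213 0.3815 0.3887 0.0318 0.0333 0.0223]
t 6.3 p [0.5427 0.098  0.1344] tilt 30.876224953752367 yaw 5.020274932354423 roll-ish 0.02702278005175258 w 0.14727355686719826 j [ 0.2206  0.1576  2.271  -0.3702  0.1907  2.0492]
F [ 0.6663 -1.1376 -0.9167] Ftool [0.0138 1.191  1.0769] Mtool [-0.0088 -0.3502 -0.0226]
```

View pics/scene3.png

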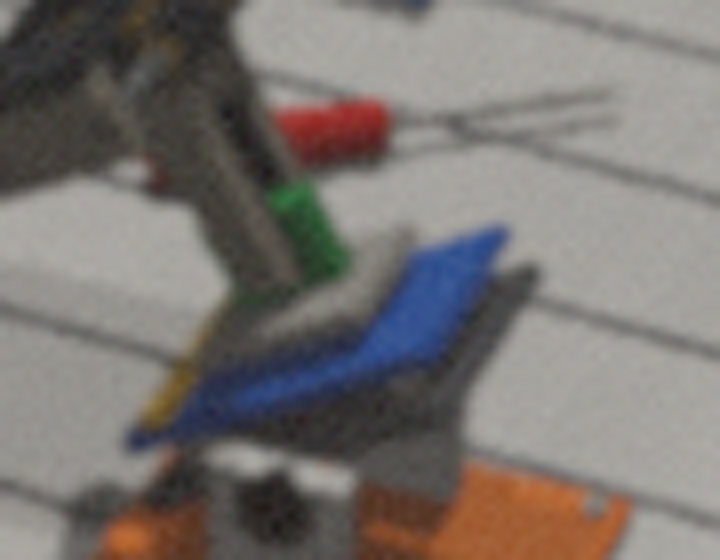

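View pics/top3.png

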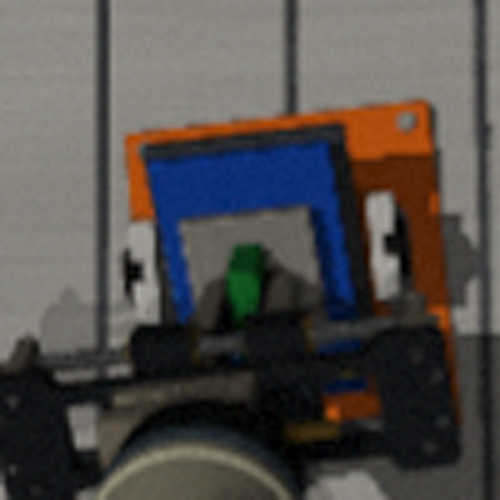

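Plate is hovering ~10 mm off the face, above the stop. Next, feel downward.

Request:
step_arm:
  steps:
    - [0,0,0,0,0,0.003,5]
    - [0,0,0,0,0,0.006,5]
    - [0,0,0,0,0,0.009,5]
    - [0,0,0,0,0,0.012,5]
    - [0,0,0,0,0,0.012,5]

```text
time: 6.9
position: [0.5458, 0.0982, 0.1289]
eef_rot: [3.141, -0.538, 0.088]
wrist_force: [-0.1, 0.2, -1.4]
width: 0.151
```

```bash
python3 -c "
from mv import *
facecoord(); avg(4)"
```

```text
plate in face: x 4.08 y -0.04 z 3.75 mm
avg F [-0.7725 -0.0936  1.1885] M [ 0.0178 -0.3459  0.0046] sd [0.2655 0.406  0.6748 0.0161 0.0216 0.0089]
```

Request:
step_arm:
  steps:
    - [0,0,0,0,0,0.002,5]
    - [0,0,0,0,0,0.004,5]
    - [0,0,0,0,0,0.004,5]

```text
time: 7.4
position: [0.5469, 0.0983, 0.1275]
eef_rot: [3.141, -0.539, 0.088]
wrist_force: [0.4, 0.4, -0.2]
width: 0.148
```

```bash
python3 -c "
from mv import *
facecoord(); avg(4)"
```

```text
plate in face: x 4.31 y -0.03 z 1.93 mm
avg F [-0.6481 -0.0644  0.5924] M [ 0.0011 -0.3198  0.0198] sd [0.5591 0.7044 0.4002 0.0164 0.0141 0.0254]
```

Request:
step_arm:
  steps:
    - [0,0,0,0,0,0.002,5]
    - [0,0,0,0,0,0.002,5]

```text
time: 7.8
position: [0.5473, 0.0984, 0.1266]
eef_rot: [3.141, -0.539, 0.088]
wrist_force: [-2.5, 0.4, 1.3]
width: 0.148
```

```bash
python3 -c "
from mv import *
facecoord(); avg(5)"
```

```text
plate in face: x 4.25 y -0.05 z 0.97 mm
avg F [-0.7239  0.1704 -1.9585] M [-0.0146 -0.3167  0.0092] sd [0.613  0.4272 0.5069 0.0102 0.0103 0.0226]
```

Request:
step_arm:
  steps:
    - [0,0,0,0,0,0.002,5]
    - [0,0,0,0,0,0.002,5]

```text
time: 8.25
position: [0.5479, 0.0984, 0.1258]
eef_rot: [3.141, -0.539, 0.088]
wrist_force: [-2.6, -0.5, 2.6]
width: 0.15
```

```bash
python3 -c "
from mv import *
facecoord(); avg(5); rep()"
```

```text
plate in face: x 4.27 y -0.04 z -0.03 mm
avg F [-1.1274  0.1734 -3.0524] M [ 0.0137 -0.3087 -0.0023] sd [0.564  0.3965 0.3958 0.0217 0.0342 0.0241]
t 8.5 p [0.5478 0.0984 0.1258] tilt 30.87180786394478 yaw 5.025184054242574 roll-ish 0.029665521044825772 w 0.1452036896757066 j [ 0.2188  0.1832  2.2676 -0.4121  0.1698  2.0903]
F [-1.4931 -0.4954  1.4235] Ftool [-0.5834  0.3639 -2.007 ] Mtool [ 0.043  -0.366  -0.0154]
```

```bash
python3 -c "
from mv import *
for dt in(-1,1):
    p,R=face_pose(.0043,0,-.0008,tilt=30.87+dt); num(p,R)"
```

```text
turn [ 0.0002 -0.0083  0.0002] shift [ 0.0006 -0.      0.0017] | deg [ 0.0218 -1.0018  0.0214] mm [ 0.2807 -0.0043  0.8281]
turn [0.0002 0.0083 0.0002] shift [-0.0005 -0.      0.0017] | deg [0.0215 0.9982 0.0218] mm [-0.2534 -0.0045  0.8281]
```

Request:
step_arm:
  steps:
    - [0,0.0083,0,-0.0005,0,0.0017,5]
    - [0,0.0083,0,-0.0005,0,0.0017,5]

```text
time: 8.7
position: [0.5481, 0.0985, 0.125]
eef_rot: [3.141, -0.557, 0.088]
wrist_force: [-2.3, -0.6, 3.0]
width: 0.149
```

```bash
python3 -c "
from mv import *
facecoord(); avg(8);rep()"
```

```text
plate in face: x 4.37 y 0.06 z -0.81 mm
avg F [-0.828  -0.7736 -2.8082] M [ 0.1377 -0.2972  0.0479] sd [0.3991 0.6015 0.4401 0.0783 0.0335 0.0166]
t 9.1 p [0.5481 0.0985 0.125 ] tilt 31.868365714216516 yaw 5.01893404242308 roll-ish 0.02406096067840233 w 0.1484626544121288 j [ 0.2206  0.1851  2.2802 -0.5189  0.1426  2.1985]
F [-2.6616  0.2844  1.3315] Ftool [-1.5276 -0.5149 -2.5177] Mtool [ 0.1689 -0.2674  0.0312]
```

Request:
step_arm:
  steps:
    - [0,-0.0166,0,0.001,0,0,5]
    - [0,-0.0166,0,0.001,0,0,5]

```text
time: 9.3
position: [0.5489, 0.0987, 0.1256]
eef_rot: [-3.141, -0.521, 0.087]
wrist_force: [-3.9, 3.3, 2.8]
width: 0.152
```

```bash
python3 -c "
from mv import *
facecoord(); avg(8);rep()"
```

```text
plate in face: x 4.82 y 0.17 z -0.76 mm
avg F [-0.5484 -2.925  -4.4839] M [ 0.5223 -0.1024 -0.0761] sd [0.7016 0.6492 0.4991 0.121  0.1465 0.0176]
t 9.7 p [0.5488 0.0987 0.1256] tilt 29.936321527052282 yaw 5.032577967425531 roll-ish 0.021921433680182758 w 0.14458204656147472 j [ 0.2168  0.1859  2.2541 -0.3423  0.1938  2.0191]
F [-2.3752  2.3871  4.3697] Ftool [ 0.3117 -2.5841 -4.8641] Mtool [ 0.4891  0.0262 -0.0785]
```

```bash
python3 -c "
from mv import *
avg(4);rep(); print(st()['joint_vel'],st()['joint_torque'])"
```

```text
avg F [ 0.4447 -2.4971 -4.2115] M [ 0.5177  0.059  -0.0495] sd [0.4127 0.116  0.3899 0.0343 0.0239 0.0181]
t 9.9 p [0.5488 0.0987 0.1255] tilt 29.921224438808434 yaw 5.024833957490753 roll-ish 0.01745245542266853 w 0.15130024134660833 j [ 0.2168  0.1859  2.2539 -0.3412  0.1941  2.0181]
F [-0.9797  2.8798  3.5873] Ftool [ 1.1621 -2.9534 -3.4712] Mtool [ 0.5432  0.1739 -0.0131]
[ 0.0026 -0.0007  0.0004  0.0036  0.0023 -0.0017] [ -1.6801 -35.7653 -22.9317  -0.3073  -1.6867   0.0892]
```

```bash
python3 -c "
from mv import *
p,R=face_pose(.0043,0,.006,tilt=32.5); num(p,R)"
```

```text
turn [0.0001 0.0215 0.0002] shift [-0.0025  0.0003 -0.0135] | deg [0.0073 2.5788 0.0217] mm [-1.2386  0.1273 -6.7301]
```

Request:
step_arm:
  steps:
    - [0,0,0,0,0,-0.013,5]
    - [0,0.01,0,-0.0012,0,-0.0135,5]
    - [0,0.0215,0,-0.0025,0,-0.0135,5]
    - [0,0.0215,0,-0.0025,0,-0.0135,5]
    - [0,0.0215,0,-0.0025,0,-0.0135,5]
    - [0,0.0215,0,-0.0025,0,-0.0135,5]

```text
time: 10.5
position: [0.5444, 0.0981, 0.1308]
eef_rot: [3.141, -0.567, 0.087]
wrist_force: [-0.6, 0.1, -1.2]
width: 0.148
```

```bash
python3 -c "
from mv import *
facecoord(); avg(8);rep()
for z in(.001,-.0002): num(*face_pose(.0043,0,z,tilt=32.5))
from workcell import camera
import cv2,pickle
for n,r in(('top',(200,200,300,300)),('scene',(300,170,390,240))):
    c=camera(n); pickle.dump(c,open(f'cam_{n}4.pkl','wb')); x0,y0,x1,y1=r
    cv2.imwrite(f'pics/{n}4.png',cv2.resize(c['pixels'][y0:y1,x0:x1,::-1],None,fx=8 if n=='scene' else 5,fy=8 if n=='scene' else 5,interpolation=cv2.INTER_CUBIC))
"
```

```text
plate in face: x 4.32 y -0.05 z 6.05 mm
avg F [-0.5251  0.3152  1.1245] M [-0.0005 -0.3846  0.0094] sd [0.5368 0.3556 0.4239 0.0319 0.0235 0.02  ]
t 10.9 p [0.5444 0.0982 0.1307] tilt 32.491884938940245 yaw 5.023369938810605 roll-ish 0.020517127397346232 w 0.14882607960927122 j [ 0.2233  0.1674  2.2909 -0.5476  0.1407  2.2286]
F [-0.0127  0.3936 -1.4075] Ftool [-0.7377 -0.3937  1.1987] Mtool [-0.004  -0.3486 -0.0134]
turn [0.0001 0.0001 0.0002] shift [-0.0002  0.0002  0.01  ] | deg [0.0118 0.0081 0.0197] mm [-0.1136  0.0903  4.9962]
turn [0.0001 0.0001 0.0002] shift [-0.0003  0.0002  0.0124] | deg [0.0118 0.0081 0.0197] mm [-0.1491  0.0901  6.1957]
```

View pics/scene4.png

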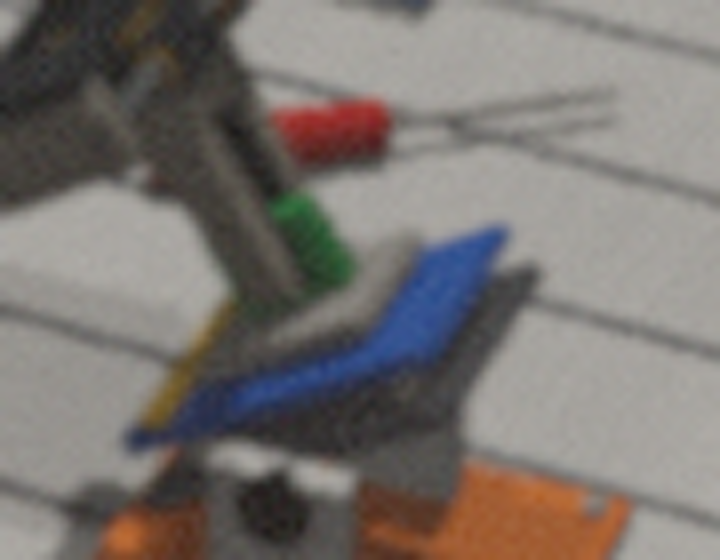

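Request:
step_arm:
  steps:
    - [0,0,0,0,0,0.004,5]
    - [0,0,0,0,0,0.008,5]
    - [0,0,0,0,0,0.01,5]
    - [0,0,0,0,0,0.012,5]
    - [0,0,0,0,0,0.012,5]

```text
time: 11.5
position: [0.5476, 0.0986, 0.1256]
eef_rot: [3.141, -0.567, 0.088]
wrist_force: [-1.4, 0.9, 2.2]
width: 0.15
```

```bash
python3 -c "
from mv import *
facecoord(); avg(6)"
```

```text
plate in face: x 4.44 y 0.14 z -0.07 mm
avg F [-0.6247 -0.4166 -2.0655] M [ 0.0246 -0.4779  0.0013] sd [0.4266 0.4025 0.5044 0.0182 0.0461 0.034 ]
```

Request:
step_arm:
  steps:
    - [0,0,0,0,0,0.0025,5]
    - [0,0,0,0,0,0.0025,5]

```text
time: 12.0
position: [0.5482, 0.0986, 0.1246]
eef_rot: [3.141, -0.567, 0.088]
wrist_force: [-2.9, 0.3, 2.9]
width: 0.151
```

```bash
python3 -c "
from mv import *
facecoord(); avg(8)"
```

```text
plate in face: x 4.46 y 0.12 z -1.23 mm
avg F [-1.0024 -0.1548 -3.4496] M [ 0.0436 -0.5158  0.0314] sd [0.4922 0.6754 0.5932 0.0329 0.0206 0.039 ]
```

```bash
python3 -c "
from mv import *
num(*face_pose(.0044,0,-.0012,tilt=32.1))
for x in(-.001,-.005): num(*face_pose(x,0,-.0012,tilt=32.1))"
```

```text
turn [ 0.0001 -0.0033  0.0002] shift [-0.      0.0003  0.0001] | deg [ 0.0071 -0.4017  0.0186] mm [-0.0018  0.1326  0.026 ]
turn [ 0.0001 -0.0033  0.0002] shift [-0.0108  0.0003 -0.0003] | deg [ 0.0071 -0.4017  0.0186] mm [-5.3994  0.1309 -0.1343]
turn [ 0.0001 -0.0033  0.0002] shift [-0.0188  0.0003 -0.0005] | deg [ 0.0071 -0.4017  0.0186] mm [-9.3976  0.1296 -0.2531]
```

Request:
step_arm:
  steps:
    - [0,-0.0033,0,0,0,0,5]
    - [0,-0.0033,0,0,0,0,5]
    - [0,-0.0033,0,0,0,0,5]

```text
time: 12.7
position: [0.5482, 0.0986, 0.1247]
eef_rot: [3.141, -0.56, 0.088]
wrist_force: [-2.1, -0.9, 2.4]
width: 0.147
```

```bash
sed -i 's/^MID=.*/TH=32.1; YAW=5.0; H=.0153; MID=np.array([.5520,.0988,.1105])+.0012*np.array([-.52,-.05,.85])/' mv.py; python3 -c "
from mv import *
facecoord(); avg(8); rep()"
```

```text
plate in face: x 4.33 y 0.13 z -2.46 mm
avg F [-1.3578  0.0743 -3.3576] M [ 0.0379 -0.3069 -0.002 ] sd [0.4154 0.5081 0.178  0.0265 0.0218 0.0241]
t 13.1 p [0.5482 0.0986 0.1247] tilt 32.106920884525444 yaw 5.030265778307466 roll-ish 0.019103016825286742 w 0.14879921600425774 j [ 0.2211  0.1861  2.2832 -0.5516  0.136   2.2315]
F [-2.7621 -0.2736  1.8891] Ftool [-1.3469  0.0316 -3.0753] Mtool [ 0.0608 -0.2405 -0.0095]
```

Request:
step_arm:
  steps:
    - [0,0.0017,0,0,0,0,5]
    - [0,0.0017,0,-0.002,0,0,5]
    - [0,0.0017,0,-0.004,0,0,5]
    - [0,0.0017,0,-0.006,0,0,5]
    - [0,0.0017,0,-0.008,0,0,5]
    - [0,0.0017,0,-0.01,0,0,5]
    - [0,0.0017,0,-0.01,0,0,5]

```text
time: 13.8
position: [0.544, 0.0983, 0.122]
eef_rot: [3.141, -0.564, 0.088]
wrist_force: [-0.3, -0.0, 3.4]
width: 0.146
```

```bash
sed -i 's/^TH=32.1/TH=32.3/' mv.py; python3 -c "
from mv import *
facecoord(); avg(6); rep()"
```

```text
plate in face: x -0.63 y 0.23 z -2.45 mm
avg F [ 1.3024 -0.2867 -3.2758] M [0.1159 0.1141 0.007 ] sd [0.4244 0.5241 0.3304 0.0474 0.0263 0.0401]
t 14.1 p [0.544  0.0982 0.122 ] tilt 32.30860498282177 yaw 5.023116672177126 roll-ish 0.014895987425490982 w 0.14810494277244562 j [ 0.2231  0.1864  2.2956 -0.6299  0.1233  2.3118]
F [-0.654   1.172   3.1738] Ftool [ 1.2324 -1.2239 -2.9762] Mtool [0.1863 0.107  0.0065]
```

Request:
step_arm:
  steps:
    - [0,0,0,-0.002,0,0,5]
    - [0,0,0,-0.004,0,0,5]
    - [0,0,0,-0.006,0,0,5]
    - [0,0,0,-0.008,0,0,5]
    - [0,0,0,-0.008,0,0,5]

```text
time: 14.6
position: [0.5404, 0.0979, 0.1197]
eef_rot: [3.141, -0.564, 0.088]
wrist_force: [-0.1, -0.3, 4.5]
width: 0.154
```

```bash
python3 -c "
from mv import *
facecoord(); avg(6); rep()
from workcell import camera
import cv2,pickle
for n,r in(('top',(200,200,300,300)),('scene',(300,170,390,240))):
    c=camera(n); pickle.dump(c,open(f'cam_{n}5.pkl','wb')); x0,y0,x1,y1=r
    cv2.imwrite(f'pics/{n}5.png',cv2.resize(c['pixels'][y0:y1,x0:x1,::-1],None,fx=8 if n=='scene' else 5,fy=8 if n=='scene' else 5,interpolation=cv2.INTER_CUBIC))
"
```

```text
plate in face: x -4.91 y 0.13 z -2.48 mm
avg F [ 1.7174  0.0311 -3.3487] M [0.0434 0.0946 0.0112] sd [0.4571 0.2631 0.593  0.0359 0.0398 0.02  ]
t 14.9 p [0.5404 0.0979 0.1197] tilt 32.28487438953511 yaw 5.031054971867207 roll-ish 0.02156106844322709 w 0.1484247942556954 j [ 0.2245  0.1868  2.3038 -0.6755  0.1173  2.3586]
F [-0.9569  0.3586  3.1575] Ftool [ 0.9072 -0.4397 -3.1619] Mtool [-0.0004  0.0676  0.0082]
```

View pics/scene5.png

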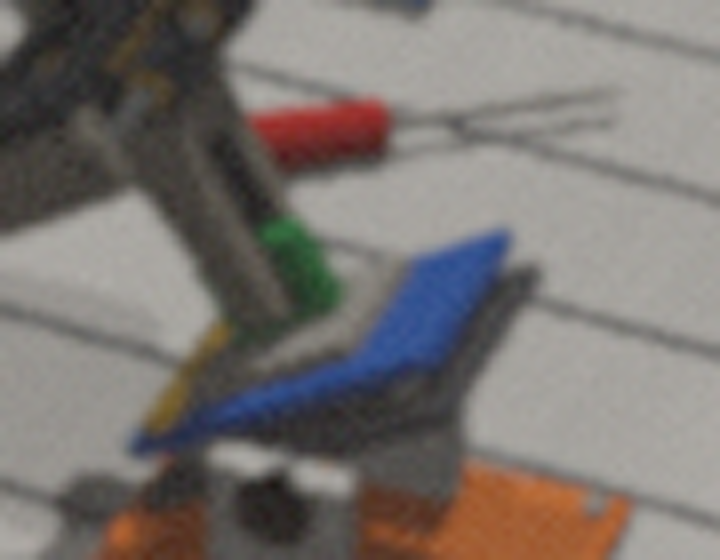

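View pics/top5.png

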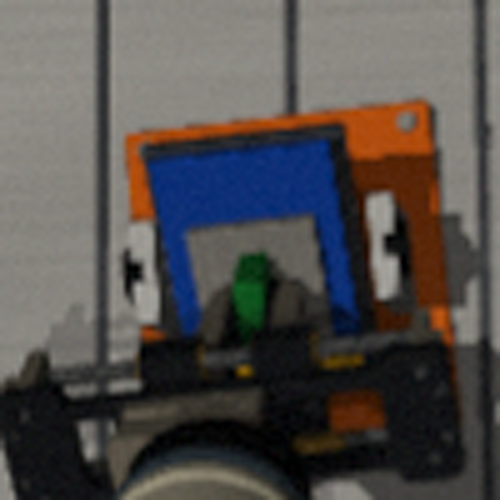

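```bash
cat > ctr.py <<'E'
import sys
from h import *; import mv
i=sys.argv[1]; c=load("top",i); R=mv.toolR(mv.TH,mv.YAW); roi=(215,215,290,290)
x0,y0,x1,y1=roi; d=c["pixels"][y0:y1,x0:x1].astype(np.float32); d=cv2.GaussianBlur(d[...,2]-d[...,0],(0,0),.7)
res=[]
dz=float(sys.argv[2]) # compression mm
for xf in np.arange(4,26,2):   # rows crossing plate, upslope of the fingers
    row=[]
    for yf in np.arange(-60,60.1,.25):
        P=mv.MID+xf*1e-3*R[:,0]-yf*1e-3*R[:,1]-dz*1e-3*(-R[:,2])
        M=np.linalg.inv(c["T"]);q=M[:3,:3]@P+M[:3,3];K=np.array([[c["fx"],0,c["cx"]],[0,c["fy"],c["cy"]],[0,0,1.]])
        u=cv2.projectPoints(q[None],np.zeros(3),np.zeros(3),K,np.array(c["dist_coeffs"]))[0].ravel()
        row.append(cv2.getRectSubPix(d,(1,1),(float(u[0]-x0),float(u[1]-y0)))[0,0])
    row=np.array(row); yf=np.arange(-60,60.1,.25); b=row>np.percentile(row,95)*.5
    e=yf[1:][b[1:]!=b[:-1]]; 
    if len(e)==4: res.append(e)
print(np.array(res)); print("mean",np.mean(res,0))
E
python3 ctr.py 5 2.4
```

```text
[[-42.25 -30.5   32.25  42.75]
 [-42.   -30.75  32.25  42.75]
 [-41.75 -30.5   32.25  42.75]
 [-41.75 -30.5   32.25  42.75]
 [-41.75 -30.25  32.    42.5 ]
 [-41.75 -30.25  32.25  42.25]
 [-42.   -30.25  32.25  42.5 ]
 [-42.25 -30.5   32.25  42.5 ]
 [-42.25 -30.25  32.25  42.75]
 [-42.   -29.75  32.    42.75]
 [-41.75 -29.75  31.75  42.5 ]]
mean [-41.9545 -30.2955  32.1591  42.6136]
```

Measured across the face, the plate is centred within about 0.3 mm and square to it. Continuing down to the stop.

Request:
step_arm:
  steps:
    - [0,0,0,-0.001,0,0,5]
    - [0,0,0,-0.002,0,0,5]
    - [0,0,0,-0.003,0,0,5]
    - [0,0,0,-0.004,0,0,5]

```text
time: 15.4
position: [0.5389, 0.0978, 0.1188]
eef_rot: [3.141, -0.564, 0.088]
wrist_force: [0.6, -0.6, 4.5]
width: 0.15
```

```bash
python3 -c "
from mv import *
facecoord(); avg(4)"
```

```text
plate in face: x -6.73 y 0.17 z -2.48 mm
avg F [ 2.3579  0.1849 -3.24  ] M [0.0192 0.2463 0.0176] sd [0.4668 0.3104 0.8121 0.0357 0.0416 0.0131]
```

Request:
step_arm:
  steps:
    - [0,0,0,-0.001,0,0,5]
    - [0,0,0,-0.002,0,0,5]
    - [0,0,0,-0.002,0,0,5]

```text
time: 15.9
position: [0.5378, 0.0977, 0.1181]
eef_rot: [3.141, -0.563, 0.088]
wrist_force: [0.7, 1.2, 4.3]
width: 0.15
```

```bash
python3 -c "
from mv import *
facecoord(); avg(4)"
```

```text
plate in face: x -8.02 y 0.16 z -2.49 mm
avg F [ 1.7483  0.1586 -3.3547] M [0.0043 0.2155 0.0098] sd [0.709  0.7589 0.3805 0.0326 0.0198 0.0169]
```

Request:
step_arm:
  steps:
    - [0,0,0,-0.001,0,0,5]
    - [0,0,0,-0.002,0,0,5]
    - [0,0,0,-0.002,0,0,5]

```text
time: 16.4
position: [0.5369, 0.0976, 0.1175]
eef_rot: [3.141, -0.563, 0.088]
wrist_force: [-0.2, 0.2, 4.2]
width: 0.152
```

```bash
python3 -c "
from mv import *
facecoord(); avg(4)"
```

```text
plate in face: x -9.06 y 0.16 z -2.49 mm
avg F [ 1.8888 -0.14   -3.3548] M [ 0.0503  0.2644 -0.0016] sd [0.2427 0.151  0.3377 0.0146 0.0299 0.0221]
```

Request:
step_arm:
  steps:
    - [0,0,0,-0.001,0,0,5]
    - [0,0,0,-0.002,0,0,5]
    - [0,0,0,-0.002,0,0,5]

```text
time: 16.9
position: [0.5367, 0.0976, 0.1174]
eef_rot: [3.141, -0.564, 0.088]
wrist_force: [1.8, -1.0, 5.2]
width: 0.148
```

```bash
python3 -c "
from mv import *
facecoord(); avg(4);rep()"
```

```text
plate in face: x -9.32 y 0.19 z -2.44 mm
avg F [ 3.9307  0.5472 -3.6137] M [-0.1939  0.5773  0.0258] sd [0.2171 0.5309 0.1112 0.0242 0.0212 0.0325]
t 17.1 p [0.5366 0.0976 0.1174] tilt 32.32830133655165 yaw 5.019620551828685 roll-ish 0.013082300963366983 w 0.15368508493316282 j [ 0.2259  0.1872  2.3132 -0.7403  0.1099  2.4252]
F [ 1.4098 -0.2985  5.8213] Ftool [ 4.2777  0.4218 -4.1818] Mtool [-0.1862  0.5587 -0.0147]
```

The stop is met: the plate moved only 0.26 of the commanded 1 mm, and the downslope force jumped by about 2 N. Now pressing in.

Request:
step_arm:
  steps:
    - [0,0,0,-0.0005,0,0.001,5]
    - [0,0,0,-0.001,0,0.002,5]
    - [0,0,0,-0.001,0,0.003,5]
    - [0,0,0,-0.001,0,0.004,5]
    - [0,0,0,-0.001,0,0.0048,5]
    - [0,0,0,-0.001,0,0.0048,5]
    - [0,0,0,-0.001,0,0.0048,5]

```text
time: 17.8
position: [0.5379, 0.0977, 0.1154]
eef_rot: [3.141, -0.565, 0.088]
wrist_force: [1.0, -0.6, 7.8]
width: 0.145
```

```bash
python3 -c "
from mv import *
facecoord(); avg(8);rep()
from workcell import camera
import cv2,pickle
for n,r in(('top',(200,200,300,300)),('scene',(300,170,390,240))):
    c=camera(n); pickle.dump(c,open(f'cam_{n}6.pkl','wb')); x0,y0,x1,y1=r
    cv2.imwrite(f'pics/{n}6.png',cv2.resize(c['pixels'][y0:y1,x0:x1,::-1],None,fx=8 if n=='scene' else 5,fy=8 if n=='scene' else 5,interpolation=cv2.INTER_CUBIC))
"; python3 ctr.py 6 5 | tail -1
```

```text
plate in face: x -9.34 y 0.19 z -4.80 mm
avg F [ 4.2641  0.9675 -5.8763] M [-0.1744  0.468   0.0018] sd [0.6514 0.2828 0.3753 0.027  0.0298 0.0194]
t 18.2 p [0.5379 0.0977 0.1154] tilt 32.37468487273354 yaw 5.0142810948467735 roll-ish 0.00597985794437743 w 0.15092714083693645 j [ 0.2255  0.1935  2.3127 -0.7811  0.105   2.4659]
F [ 0.0819 -0.0179  6.8308] Ftool [ 3.7252  0.0257 -5.7262] Mtool [-0.1566  0.4758  0.0231]
mean [-41.95  -30.275  32.075  42.65 ]
```

View pics/scene6.png

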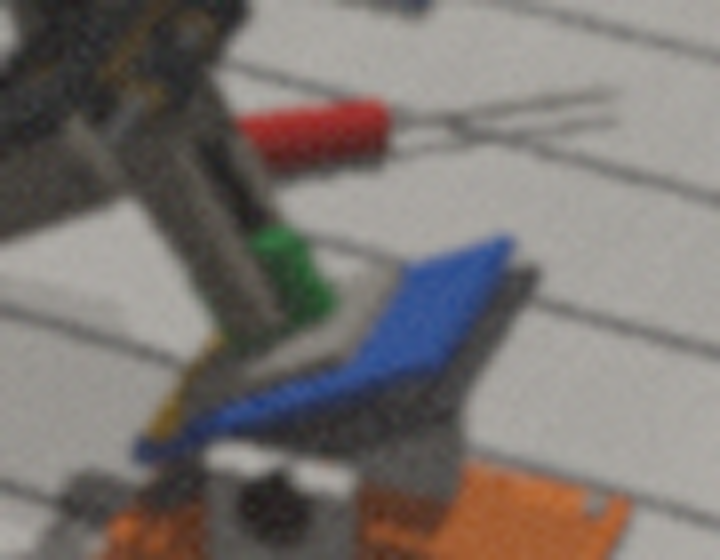

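View pics/top6.png

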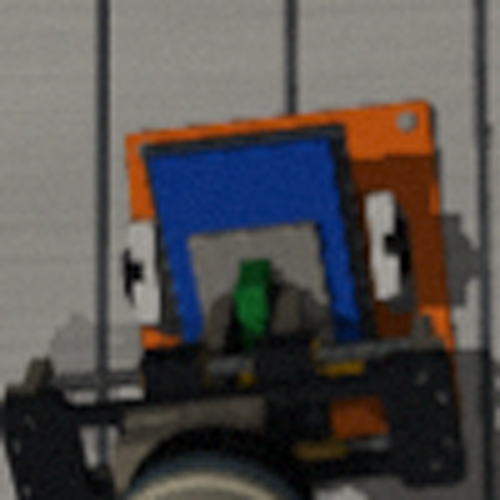

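Request:
step_arm:
  steps:
    - [0,-0.001,0,-0.0008,0,0.0001,5]
    - [0,-0.001,0,-0.0008,0,0.0001,5]
    - [0,-0.001,0,-0.0008,0,0.0001,5]
    - [0,-0.001,0,-0.0008,0,0.0001,5]

```text
time: 18.7
position: [0.5378, 0.0978, 0.1154]
eef_rot: [3.142, -0.564, 0.088]
wrist_force: [-0.9, -0.7, 5.4]
width: 0.151
```

```bash
python3 -c "
from mv import *
facecoord(); a=avg(10);rep(); print('N',1.13-a[2],'aN/N mm',1e3*((a[4]+.37)-.21*(a[0]+.6))/(1.13-a[2]))"
```

```text
plate in face: x -9.39 y 0.19 z -4.75 mm
avg F [ 3.2605  0.559  -5.5896] M [-0.1577  0.4958  0.0017] sd [0.6403 0.5922 0.3894 0.0196 0.0189 0.034 ]
t 19.2 p [0.5378 0.0977 0.1154] tilt 32.284540756313575 yaw 5.013553857196149 roll-ish 0.006560643521061751 w 0.15364077801870663 j [ 0.2253  0.1933  2.3118 -0.7619  0.1067  2.4466]
F [-0.2307  0.4957  6.719 ] Ftool [ 3.4311 -0.5132 -5.78  ] Mtool [-0.2193  0.5326  0.0061]
N 6.719627560489541 aN/N mm 8.199473387589435
```

Request:
step_arm:
  steps:
    - [0,0,0,-0.001,0,0.0004,5]
    - [0,0,0,-0.001,0,0.0005,5]
    - [0,0,0,-0.001,0,0.0005,5]
    - [0,0,0,-0.001,0,0.0005,5]

```text
time: 19.6
position: [0.5379, 0.0977, 0.1153]
eef_rot: [3.142, -0.564, 0.087]
wrist_force: [0.6, -1.3, 8.0]
width: 0.154
```

```bash
python3 -c "
from mv import *
facecoord(); a=avg(10);rep(); print('N',1.13-a[2],'aN/N mm',1e3*((a[4]+.37)-.21*(a[0]+.6))/(1.13-a[2]))
from workcell import camera
import cv2,pickle
for n in('top','scene'):
    c=camera(n); pickle.dump(c,open(f'cam_{n}7.pkl','wb')); cv2.imwrite(f'pics/{n}7.png',c['pixels'][:,:,::-1])
"; python3 ctr.py 7 5 | tail -1
```

```text
plate in face: x -9.39 y 0.19 z -4.92 mm
avg F [ 3.9086  1.0033 -5.8614] M [-0.207   0.5108 -0.0058] sd [0.4155 0.5934 0.3762 0.0322 0.0295 0.026 ]
t 20.1 p [0.5379 0.0978 0.1153] tilt 32.332764445997874 yaw 5.0148503777657 roll-ish 0.0013027335819887633 w 0.14763452604162536 j [ 0.2254  0.1938  2.3122 -0.7735  0.1054  2.4583]
F [-0.4286 -0.2446  7.3699] Ftool [ 3.5628  0.2064 -6.4671] Mtool [-0.184   0.4806 -0.0617]
N 6.991386676035887 aN/N mm -9.43624085578019
mean [-41.875 -30.3    32.1    42.725]
```

View pics/scene7.png

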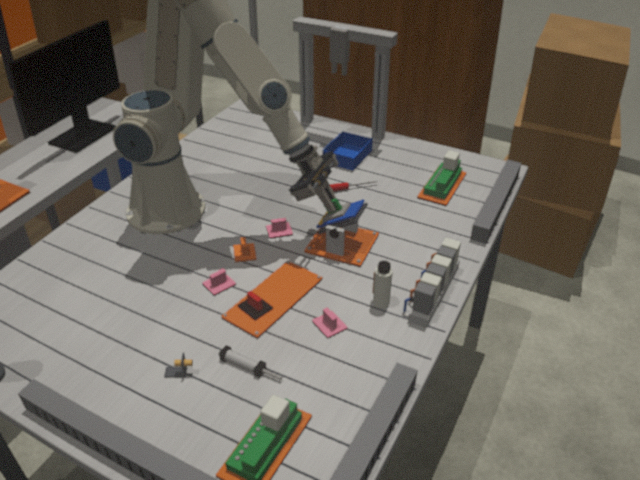

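The final picture shows the plate on the face at about (340,210). The spare plate (255,303), filter, cylinder, bracket and screwdriver are where they were. Push is about 7.0 N and centred, against the stop, at 20 s. Handing in.

```bash
python3 -c "
from workcell import job
print(job.hand_in())"
```

```text
the job is handed in; nothing more can be done
None
```

I handed the job in at about 20 s. The gripper was still holding the steel plate by its green rib, pressed on the blue face and against the yellow stop.

**Last checks**
- **Tilt:** about 32.3°. The first camera estimate of about 30.8° was too shallow; I corrected it from the contact moments.
- **Flush:** the push acts within about ±10 mm of the plate's centre along the slope, well inside its 35 mm half-length. That depends on a moment arm of about 0.21 m, which I inferred from the force readings.
- **Centring:** the plate is within about 0.3 mm of the middle of the face, measured in the top view.
- **Stop:** felt as a jump of about 2 N, with the plate stalling 0.26 mm into a 1 mm move. A light downslope push was kept on afterwards.
- **Pressed in:** about 7.0 N, so roughly 5 mm of the 10 mm travel. This comes from the force and the distance moved; the joint itself can't be read.
- **Other loose things:** none looked moved in the final scene picture.

**What disagreed**
- **Cameras:** the two views differed by about 2 mm in x.
- **Face height:** combining the two views put the face up to about 4 mm lower than the given 90 mm axis height implies. Contact came about 1 mm above my vision-based face position.
- **Rocking test:** while I rocked the plate to find the tilt, a passing sideways force of about 2.5 N appeared. I lifted off and re-landed the plate before sliding it to the stop.

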